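Plug in the heat-sink module and lock it with the slotted selector

TASK

Plug the loose heat-sink module into the bay of the drive unit, so that its fins mesh fully down between the unit's fins. Then take the flat-bladed screwdriver from the tool stand and with its blade turn the unit's slotted selector a quarter turn clockwise, right to its stop, so that its tongue locks the module; do not turn the selector with the fingers. Put the screwdriver back upright in an opening of the tool stand and leave everything else as it stands.

Things in the scene. Friction and masses are not known exactly. Their poses are not given: they have to be found in the camera images.
- drive_unit: Grey drive unit, a box 140 x 190 x 43 mm fixed on the bench, long along its y; origin at the centre of its underside. Bay with upright fins at its -y end (centre y = -35 mm), slotted selector at y = +35 mm, black terminal strip beyond it.
- bay (a point): Centre of the bay floor, 47 mm above the bench; x along the fins, y towards the selector. Five upright aluminium fins on it: 6 mm thick, 20 mm high, 100 mm long along x, centred at y = -36, -18, 0, 18, 36 mm. Upturned end brackets, 36 mm high with lips leaning outward, have inner faces at x = -59 and 59 mm and hold the module lengthwise.
- sink_centre (a point): Loose aluminium heat-sink module, 110 (x) x 80 (y) x 74 mm high, 0.2 to 0.42 kg, stands on the bench on its fins. Point: its centre, 37 mm above the fin tips. Four fins point down: 6 mm thick, 24 mm high, 100 mm long along x, at y = -27, -9, 9, 27 mm. Above them a plate 110 x 80 mm (24 to 30 mm above the tips). Same when turned half round. Plugged in: 37 mm above bay, x axes parallel.
- sink_handle (a point): Middle of the module's straight black handle bar, 31 mm above sink_centre: 94 mm long along x, 12 x 12 mm, with 25 mm free below it, held by two posts at x = -40 and 40 mm. Plugged in, each module fin has 3 mm to spare on either side between two unit fins, and the plate 4 mm at each end.
- selector (a joint): Angle of the slotted selector: 0 = open, 1.571 = locked, grows clockwise seen from above, hard stops at both ends, starts at 0 to 0.3. It stays where it is left; friction 0.07 N m.
- tongue_end (a point): End of the flat steel tongue below the selector's head, 42 mm from the axis, 16 mm wide; the point is on its underside. Open it lies along the bay's +x; locked it points to the bay's centre (-y) and passes 2.5 mm over the plugged-in module's plate, covering its edge. A module that is not fully down stops it; locked, it bars the bay.
- slot (a point): On the selector's vertical axis, 70 mm from the bay's centre, at the slot's floor, 88.5 mm above the bench. Round steel head, 40 mm across, its top 12 mm higher. The slot runs right across it along this point's x (turns with the selector): 5.5 mm wide, 12 mm deep, mouth bevelled to 9.5 mm. The blade has about 10 degrees of play in it, so the driver must turn further than the selector.
- driver_centre (a point): Flat screwdriver, 180 mm long, 0.11 kg, stands blade down in the tool stand. Point: its centre, 90 mm above the tip; z up the handle. Black square handle 26 x 26 mm, flat faces 95 to 173 mm above the tip, square to x and y. Below it a round collar, 32 mm across (85 to 91 mm above the tip), rests on the stand's top.
- driver_tip (a point): Middle of the flat screwdriver's blade edge, its lowest point; same axes. Blade 14 mm wide along x, 3 mm thick along y; round shank 9 mm.
- tool_stand: Dark bent-steel stand fixed on the bench, 80 x 142 x 95 mm; origin at the centre of its underside, y along the row. Its top, 95 mm up, 60 mm wide, has three square openings of 20 mm at y = -45, 0, 45 mm. The two screwdrivers stand in those at -45 and 0, either way round; that at 45 is empty. A driver in the stand has its tip 10 mm above the bench.
- cross_driver: The other screwdriver in the stand, not wanted: cross point, slim round handle 22 mm thick, 156 mm long, 45 mm from the flat one; origin at its tip. To be left standing.
- flux_can: Bystander: round lacquer can, 53 mm across, 107 mm high; origin at the centre of its foot.
- tape_measure: Bystander: tape measure standing on edge, 34 x 65 x 58 mm; origin at the centre of its underside.
- wire_reel: Bystander: small reel, 52 mm across, 31 mm high; origin at the centre of its underside.
- multimeter: Bystander: hand multimeter lying flat, 150 x 79 x 41 mm, long along its x; origin at the centre of its underside.
Things that resemble listed ones, but are neither listed nor needed, are in the scene too. Leave any blue, green or orange look-alike of the part that bears driver_centre alone.

How it is judged (in metres and radians):
On the way, in this order (a step that is already met when the one before it is completed fails the run):
1. the module is plugged in, its fins fully down between the unit's fins, with the selector still open (z of sink_centre in the frame of bay between 0.033 and 0.0405 m and horizontal distance between sink_centre and bay below 0.008 m and angle between the x axis of sink_centre and the x axis of bay, either way round below 0.08 rad and angle between sink_centre's own z axis and vertical below 0.05 rad and value of joint selector below 0.5 rad), for 0.2 s.
2. the selector is turned to its stop with the driver's blade in its slot (value of joint selector above 1.45 rad and distance between driver_tip and slot below 0.011 m), for 0.1 s.
At the end, for the whole second after the job is handed in: Module meshed fully down in the bay (centre 33-40.5 mm above its floor, within 8 mm of its centre, fins parallel to 0.08 rad, upright to 0.05), selector within 0.14 rad of its locked stop, flat driver in a stand opening (tip 0-18 mm above its underside, upright to 0.15 rad), at rest (z of sink_centre in the frame of bay between 0.033 and 0.0405 m and horizontal distance between sink_centre and bay below 0.008 m and angle between the x axis of sink_centre and the x axis of bay, either way round below 0.08 rad and angle between sink_centre's own z axis and vertical below 0.05 rad and value of joint selector above 1.43 rad and z of driver_tip in the frame of tool_stand between 0 and 0.018 m and x of driver_tip in the frame of tool_stand between -0.03 and 0.03 m and y of driver_tip in the frame of tool_stand between -0.066 and 0.066 m and angle between driver_centre's own z axis and vertical below 0.15 rad and linear speed of each of heat_sink, flat_driver below 0.02 m/s); the robot touches nothing.
It fails at once if the fingers touch the selector (it is to be turned with the screwdriver) (contact force between the fingers and selector above 1 N).
It fails at once if the cross-point screwdriver is knocked over or taken out of the stand (angle between cross_driver's own z axis and vertical above 0.35 rad or distance of cross_driver from where it was at the start of the episode above 0.025 m).
It fails at once if the lacquer can, tape measure, reel or multimeter is knocked over or pushed away (more than 30 mm) (distance of any of flux_can, tape_measure, wire_reel, multimeter from where it was at the start of the episode above 0.03 m or angle between any of flux_can, tape_measure, wire_reel, multimeter's own z axis and vertical above 0.4 rad).
It also fails if it takes over 67 s, if anything falls off the work surface, if the arm or the gripper's body presses on something with over 40 N, if the wrist force passes 120 N, or if a joint passes its speed limit or range.

ROBOT

A 6-joint arm with a two-finger parallel gripper is mounted at the origin on a cart in front of the work surface, level with it; the furniture and walls round the work are solid. World frame = base frame: x ahead of the robot, y to its left, z up, the work surface at z = 0. Lengths are in m, angles in degrees, forces in N, time in s.
With the tool pointing down it reaches from about 0.275 to 0.85 m from the base axis. Payload 5.2 kg.
Tool frame: the origin (TCP) lies at the very end of the fingers, on their centre line; the grasp point (between the pads) lies 19 mm behind it; z points along the fingers, y is the line along which they close (so a half turn about z gives the same grasp; the last joint's range is limited). The gripper opens to 85 mm and grips with 20 to 120 N. Pads are 22 mm wide; open, the fingers measure 114 mm over their backs; the gripper's body (76 mm by 85 mm) begins 54 mm behind the grasp point. The pads swing forward as they close: fully open they stand 13 mm farther back than shut.
Start: joints at [-76.822, 14.817, 87.949, -0, 77.235, -11.62], TCP at [0.231, -0.499, 0.231] pointing down, gripper open.
Joint ranges: [-179.93, 179.93], [-52.35, 119.4], [10.71, 147.94], [-69.91, 249.91], [12.55, 155.21], [-178.61, 178.61]. Speed limits (degrees/s): [147.25, 147.25, 180, 180, 180, 180].

INTERFACE

Orientations are given as [roll, pitch, yaw] about the fixed x, y, z axes, in that order (R = Rz(yaw) Ry(pitch) Rx(roll)).
In Python, from bench import observe, get_image, order gives the robot as it stands.
- The arm moves only by the tool apply_moves, never from a script. Its argument "steps" is a list of rows, each a list of 6 numbers: the shift along the tool's x, y, z normalised to -1 to 1, where 1 is 0.12 m, then the turn, a rotation vector about the tool's x, y, z normalised to -1 to 1, where 1 is 2 pi rad. A call has 1 to 20 rows; each row is the pose to reach, as a shift and turn from the pose commanded when the call began, along the tool's axes at that moment, turning the shorter way round; what a row does not reach only later rows make up. A row lasts 1/12 s, in which the tool goes at most 41.7 mm and 7.16 degrees, less where a joint would pass 70% of its speed; a pose out of reach is approached as far as the arm can. A call with a number of a shift or a turn outside -1 to 1 is refused whole. A call with a gripper value outside its range is refused whole. "fingers" is the finger opening in mm, from 0 to 85.4, set as the call begins (left out, the last holds). The fingers move at their own pace and stop on an object; the grip force is fixed at half the most. Time passes only in rows, so rows that repeat a pose let the fingers close. It gives the time, the measured TCP pose, the force, the opening and the grip force at its end, in the units of the state.
- observe(): the state, without advancing time (a new reading comes with each control period).
- get_image(name): name is "scene" or "top" or "wrist"; returns a dict with "img" (384x512x3 uint8, blue, green, red), "range_z" (384x512 float32, m along the optical axis (not along the pixel's ray), 0 where there is no reading), "mtx" (3x3 intrinsics, pixels), "k1" (the pictures are not rectified: a ray, as slopes to the right and down, at radius r is drawn at 1 + k1 r^2 times it, then the intrinsics apply), "world_from_camera" (4x4, takes a point from camera to world coordinates). Camera axes: x right, y up, looking along -z (the intrinsics and any distortion apply to the point x, -y, -z); pixel columns grow to the right and rows downward; lengths in m; the calibration is good to about 2 mm. A picture is of the moment at which its call begins.
- order.close_job(): hands the job in; it is judged then, once.
The state is a dict: "time": time; "q": joint angles; "qd": joint speeds; "joint_torque": joint torques, N m; "position": TCP position; "ee_rot": TCP orientation; "ft_force": force on the tool from outside, world axes, zero at the start; "moment": the same for the moment, N m; "grip_width": opening from 0.0 (shut) to 1.0 (fully open); "gripper_force": force on a finger pad.
Only numpy, scipy, OpenCV 4.12 (cv2) and the standard library are available. Lean on these libraries where they do the work, as an engineer would, in place of code of your own. Each camera call takes 0.05 s, during which the arm holds its last target. There are 200 camera calls.

## Working session

There is one attempt and no reset: what is moved stays moved. The work goes in short steps, Python scripts to look and compute and a tool call to move; the robot and the scene stay as the last step left them, time stands still between calls to the robot, and variables do not carry over. Pictures are saved under pics/ and viewed, at most 10 in all, crops included, and the job is handed in when it is done.

Besides the shell and the picture viewer there is one more tool, called after "Request:" by a JSON object that holds its "name" and its "arguments". apply_moves: Moves the arm, as the interface text tells. Scaled input: -1 to 1 covers 0.12 m each way for a shift and 2 pi rad each way for a turn. Its arguments: {"type":"object","properties":{"steps":{"type":"array","items":{"type":"array","items":{"type":"number","minimum":-1,"maximum":1}}},"fingers":{"type":"number"}},"required":["steps"]}

```bash
mkdir -p pics && ls
cat > h.py <<'E'
import numpy as np, cv2
from bench import observe, get_image, order
def grab(name):
    d=get_image(name); np.savez('pics/'+name+'.npz',**{k:np.asarray(v) for k,v in d.items()}); return d
def load(name): return dict(np.load('pics/'+name+'.npz'))
def cloud(d):
    h,w=d['range_z'].shape; u,v=np.meshgrid(np.arange(w),np.arange(h))
    p=cv2.undistortPoints(np.stack([u,v],-1).reshape(-1,1,2).astype(np.float64),d['mtx'],np.array([float(d['k1']),0,0,0])).reshape(h,w,2)
    z=d['range_z']; P=np.stack([p[...,0]*z,-p[...,1]*z,-z,np.ones_like(z)],-1)
    return (P@d['world_from_camera'].T)[...,:3]
def onplane(d,uv,zw):
    p=cv2.undistortPoints(np.array(uv,float).reshape(-1,1,2),d['mtx'],np.array([float(d['k1']),0,0,0])).reshape(-1,2)
    T=d['world_from_camera']; r=np.c_[p[:,0],-p[:,1],-np.ones(len(p))]@T[:3,:3].T
    t=(zw-T[2,3])/r[:,2]; return T[:3,3]+r*t[:,None]
E
python3 - <<'E'
from h import *
print(observe())
for n in('scene','top'):
    d=grab(n); cv2.imwrite(f'pics/{n}0.png',cv2.resize(d['img'],(800,600))); print(n,d['mtx'],d['k1'],d['world_from_camera'])
E
```

```text
pics
{'time': 0.0, 'q': array([-7.68212819e+01,  1.48598881e+01,  8.80122909e+01, -1.90436037e-04,
        7.72371542e+01, -1.16215137e+01]), 'qd': array([-0.04871319,  0.0353217 ,  0.01177436, -0.09772407,  0.10728507,
       -0.08951574]), 'joint_torque': array([ 9.52873961e-04, -4.46022356e+01, -2.90571856e+01, -5.68898383e-05,
        1.16713758e-02, -7.90491811e-06]), 'position': array([ 0.23057551, -0.49872593,  0.23046032]), 'ee_rot': array([-1.79892871e+02, -2.18428444e-02,  2.48002536e+01]), 'ft_force': array([0.11247358, 0.17898714, 0.45580474]), 'moment': array([ 0.01430326,  0.02013032, -0.00012331]), 'gripper_force': 0.0, 'grip_width': 0.9974668710940819}
scene [[490.84143341   0.         259.49496199]
 [  0.         490.84143341 194.80593478]
 [  0.           0.           1.        ]] -0.030165732202666825 [[-0.90700286  0.31467276 -0.27986937  0.14505861]
 [-0.42093978 -0.65775403  0.62463537  0.72985241]
 [ 0.01247053  0.68435421  0.72904307  1.1621522 ]
 [ 0.          0.          0.          1.        ]]
top [[370.28548445   0.         255.64557102]
 [  0.         370.28548445 188.32078078]
 [  0.           0.           1.        ]] -0.09945407903713077 [[ 0.06780392  0.97542867 -0.20962237  0.33708802]
 [-0.99768694  0.06527092 -0.01898637 -0.21142934]
 [-0.0048376   0.21042485  0.97759807  1.21391381]
 [ 0.          0.          0.          1.        ]]
```

View pics/top0.png

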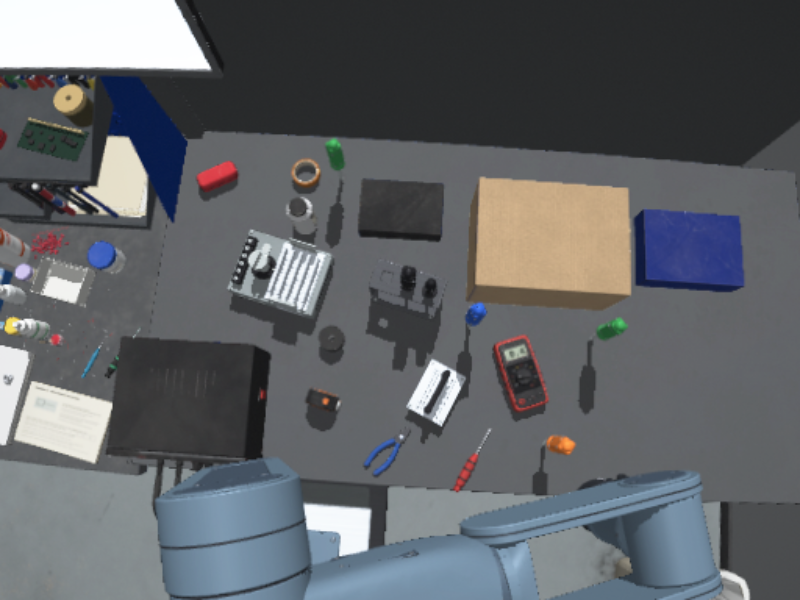

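View pics/scene0.png

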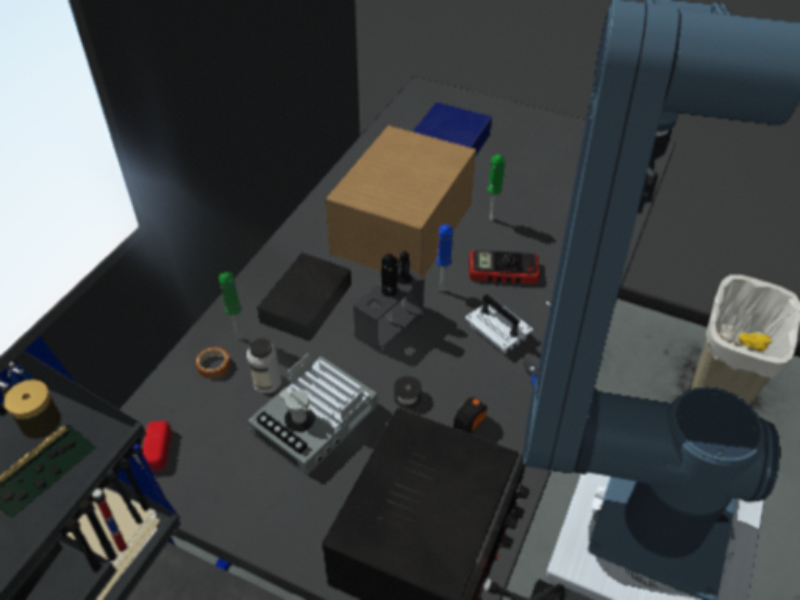

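Top view (800x600 scaling): the drive unit is at (280,272), the module at (436,392), and the stand at (408,290). Handles stand in the stand at (408,275) and (430,287). The blue, green and orange free-standing drivers are look-alikes. Next I measure with depth.

Run:
```python
from h import *
d=load('top'); P=cloud(d); s=load('scene'); Q=cloud(s)
def at(u,v): return P[int(v/1.5625),int(u/1.5625)].round(3)
for n,(u,v) in dict(unit=(280,272),mod=(436,392),big=(408,275),slim=(430,287),can=(300,212),reel=(332,340),tape=(322,400),mm=(520,372),sel=(262,262),table=(400,400)).items(): print(n,at(u,v))
# fit helpers
def rect(P,mask,name):
    p=P[mask][:,:2].astype(np.float32); r=cv2.minAreaRect(p*1000); print(name,mask.sum(),[np.round(x,1) for x in r], P[mask][:,2].mean().round(4))
for nm,C in(('top',P),('scene',Q)):
    x,y,z=C[...,0],C[...,1],C[...,2]
    for lab,(u,v),R,bands in (('unit',(280,272),.14,[(.035,.055),(.062,.072),(.075,.088),(.09,.12)]),('mod',(436,392),.08,[(.02,.036),(.055,.08)]),('stand',(408,288),.1,[(.085,.1),(.13,.2)])):
        c=at(u,v)
        for lo,hi in bands:
            m=(np.hypot(x-c[0],y-c[1])<R)&(z>lo)&(z<hi)
            if m.sum()>5: rect(C,m,f'{nm} {lab} {lo}-{hi}')
# crops
A=d['img'][130:230,130:310]; 
cv2.imwrite('pics/c1.png',cv2.resize(A,(800,444),interpolation=cv2.INTER_CUBIC))
```

```text
unit [0.617 0.063 0.051]
mod [ 0.394 -0.273  0.073]
big [ 0.594 -0.204  0.188]
slim [ 0.582 -0.246  0.164]
can [0.734 0.024 0.105]
reel [ 0.491 -0.051  0.003]
tape [ 0.361 -0.05   0.054]
mm [ 0.445 -0.442  0.033]
sel [0.625 0.092 0.101]
table [ 0.374 -0.204 -0.002]
top unit 0.035-0.055 1643 [array([649.7,  60.4]), array([191.5, 203.4]), np.float64(77.0)] 0.0452
top unit 0.062-0.072 327 [array([651.3,  23.1]), array([ 77.2, 182.5]), np.float64(76.8)] 0.0664
top unit 0.075-0.088 145 [array([648. ,  49.3]), array([102.4, 194.9]), np.float64(75.4)] 0.0815
top unit 0.09-0.12 249 [array([683.7,  67.6]), array([ 44.8, 167. ]), np.float64(57.6)] 0.1004
top mod 0.02-0.036 716 [array([ 394.1, -275.7]), array([ 79.8, 109.9]), np.float64(65.6)] 0.0298
top mod 0.055-0.08 120 [array([ 394.4, -276.1]), array([12. , 91.3]), np.float64(65.4)] 0.0732
top stand 0.085-0.1 682 [array([ 601.4, -203.8]), array([145.1,  62.6]), np.float64(75.3)] 0.0948
top stand 0.13-0.2 165 [array([ 594.9, -223.9]), array([67.5, 26.2]), np.float64(75.8)] 0.1681
scene unit 0.035-0.055 1891 [array([650.2,  58.8]), array([193.2, 208.6]), np.float64(76.6)] 0.0451
scene unit 0.062-0.072 505 [array([643.9,  35.2]), array([127.4, 188. ]), np.float64(65.1)] 0.0661
scene unit 0.075-0.088 194 [array([650.8,  53.7]), array([117.2, 201.8]), np.float64(75.8)] 0.082
scene unit 0.09-0.12 335 [array([681.2,  66.3]), array([ 49.8, 166.6]), np.float64(60.8)] 0.0999
scene mod 0.02-0.036 519 [array([ 392.8, -276.5]), array([ 86.2, 113.6]), np.float64(66.4)] 0.0301
scene mod 0.055-0.08 146 [array([ 392.1, -276. ]), array([17.3, 94.5]), np.float64(64.8)] 0.0705
scene stand 0.085-0.1 537 [array([ 600.2, -203.7]), array([150.9,  68.4]), np.float64(74.7)] 0.0944
scene stand 0.13-0.2 260 [array([ 595.4, -222.8]), array([68.2, 28. ]), np.float64(80.2)] 0.1594
```

View pics/c1.png

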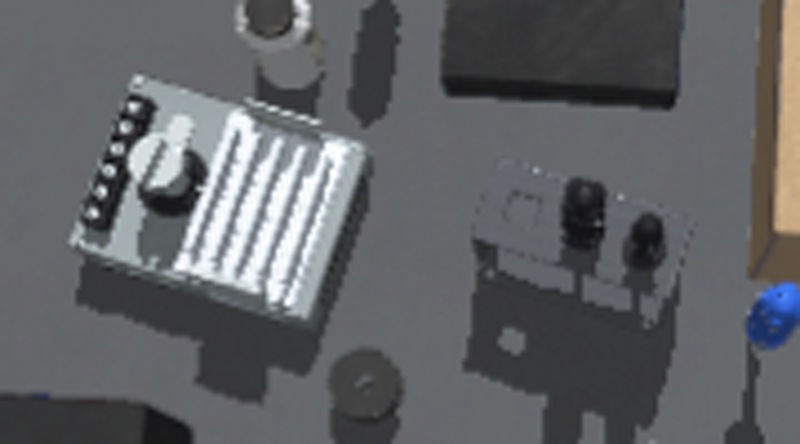

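Crop: terminal strip at (115,160), selector at (160,160) with its tongue pointing up to (182,125), and fins centred at about (270,205). In the stand, the flat driver candidates are:
- (583,205): thicker black handle in the middle opening. This is the wanted one, since its top at 0.188 fits 190 mm.
- (645,240): slim and round with its top at 0.164. This is the cross driver.
- The blue, green and orange ones outside the stand are look-alikes.

The opening at (522,207) is empty. Next I refine the fits.

```bash
cat >> h.py <<'E'
def rect(C,c,yaw,hx,hy,lo,hi):
    a=np.radians(yaw); X=np.array([np.cos(a),np.sin(a)]); Y=np.array([-X[1],X[0]])
    D=C[...,:2]-np.array(c); m=(abs(D@X)<hx)&(abs(D@Y)<hy)&(C[...,2]>lo)&(C[...,2]<hi)
    p=C[m]
    if len(p)<5: return None
    r=cv2.minAreaRect((p[:,:2]*1000).astype(np.float32))
    return len(p),np.round(r[0],1),np.round(r[1],1),round(r[2],1),p.mean(0).round(4)
E
python3 - <<'E'
from h import *
for n in('top','scene'):
    C=cloud(load(n))
    print(n,'fins',rect(C,(.617,.055-.02),-13,.058,.05,.06,.072))
    print('  unit',rect(C,(.63,.06),-13,.078,.105,.03,.056))
    print('  head',rect(C,(.637,.099),-13,.03,.03,.097,.106))
    print('  tongue',rect(C,(.65,.1),-13,.06,.04,.08,.0945))
    print('  flat',rect(C,(.594,-.204),-13,.025,.025,.17,.2))
    print('  cross',rect(C,(.582,-.246),-13,.02,.02,.15,.2))
    print('  standtop',rect(C,(.601,-.204),-13,.045,.08,.088,.1))
print(observe()['time']); d=grab('wrist'); print(d['mtx'],d['world_from_camera'].round(3))
E
```

```text
top fins (342, array([617.3,  31.2]), array([ 77.1, 112.5]), 76.6, array([0.6134, 0.0307, 0.0658]))
  unit (1600, array([623.3,  66.5]), array([191.4, 139.4]), 76.8, array([0.617 , 0.0629, 0.0456]))
  head (98, array([628.4,  99.9]), array([38.3, 38.1]), 28.9, array([0.6279, 0.0995, 0.1005]))
  tongue (64, array([637.6,  90.5]), array([26.1, 58.9]), 77.8, array([0.6427, 0.0927, 0.0863]))
  flat (81, array([ 600.5, -203.6]), array([25.2, 25.6]), 77.0, array([ 0.5988, -0.2034,  0.1833]))
  cross (37, array([ 588.5, -246.6]), array([18.1, 15.8]), 46.7, array([ 0.5877, -0.2465,  0.1605]))
  standtop (679, array([ 601.5, -203.8]), array([145.1,  62.6]), 75.4, array([ 0.5986, -0.2019,  0.0949]))
scene fins (480, array([617.3,  31.1]), array([ 81.1, 113.9]), 76.3, array([0.6148, 0.0313, 0.0654]))
  unit (1781, array([621.3,  65.4]), array([194. , 137.9]), 76.4, array([0.6171, 0.0878, 0.0456]))
  head (115, array([627.2, 101.3]), array([39. , 38.5]), 9.7, array([0.6273, 0.101 , 0.1004]))
  tongue (78, array([638.2,  98.5]), array([33.1, 61.3]), 64.2, array([0.6356, 0.1006, 0.0879]))
  flat (81, array([ 599.1, -201.6]), array([25. , 27.2]), 87.3, array([ 0.5974, -0.1994,  0.181 ]))
  cross (35, array([ 586.4, -245.2]), array([15.3, 18.6]), 62.9, array([ 0.5869, -0.2447,  0.1591]))
  standtop (520, array([ 600.2, -203.7]), array([150.9,  68.4]), 74.7, array([ 0.5982, -0.1902,  0.0946]))
0.1
[[264.42120274   0.         255.15312378]
 [  0.         264.42120274 194.83316459]
 [  0.           0.           1.        ]] [[ 0.419  0.872  0.252  0.294]
 [-0.908  0.403  0.114 -0.471]
 [-0.002 -0.276  0.961  0.373]
 [ 0.     0.     0.     1.   ]]
```

```bash
cat >> h.py <<'E'
from scipy.spatial.transform import Rotation as Ro
def plan(x,y,z,yaw,o=None):
    o=o or observe(); R0=Ro.from_euler('xyz',o['ee_rot'],degrees=True)
    s=R0.inv().apply(np.array([x,y,z])-o['position'])
    w=(R0.inv()*Ro.from_euler('xyz',[180,0,yaw],degrees=True)).as_rotvec()
    n=max(abs(s).max()/.12,1); rows=int(np.ceil(max(np.linalg.norm(s)/.0417,np.degrees(np.linalg.norm(w))/7.16)))
    print('t',round(o['time'],2),'pos',o['position'].round(4),'rot',o['ee_rot'].round(2),'F',o['ft_force'].round(1),'grip',round(o['grip_width'],3),round(o['gripper_force'],1))
    print('shift',(s/.12).round(4),'calls',round(n,2),'turn',(w/2/np.pi).round(4),'rows',rows)
E
python3 - <<'E'
from h import *
plan(.394,-.2757,.16,-24.5)
C=cloud(load('top'))
print('box',rect(C,(.4,.17),0,.15,.15,.06,.3),np.percentile(C[250:290,80:165,2],95))
E
```

```text
t 0.15 pos [ 0.2306 -0.4989  0.2306] rot [-1.7992e+02 -2.0000e-02  2.4800e+01] F [0.  0.1 0.4] grip 0.999 0.0
shift [ 2.0159 -1.1164  0.591 ] calls 2.02 turn [-0.0002  0.      0.1369] rows 7
box (6447, array([399.5, 170.7]), array([299.3, 299.1]), 0.2, array([0.3498, 0.182 , 0.1478])) 0.154894445145072
```

Request:
{"name": "apply_moves", "arguments": {"steps": [[0.8, -0.5, 0.1, 0, 0, 0.137], [0.8, -0.5, 0.1, 0, 0, 0.137], [0.8, -0.5, 0.1, 0, 0, 0.137], [0.8, -0.5, 0.1, 0, 0, 0.137], [0.8, -0.5, 0.1, 0, 0, 0.137], [0.8, -0.5, 0.1, 0, 0, 0.137], [0.8, -0.5, 0.1, 0, 0, 0.137]]}}

```text
time: 0.73
position: [0.2929, -0.404, 0.2191]
ee_rot: [-180.0, 0.0, -24.8]
ft_force: [0.1, -0.2, -0.5]
grip_width: 0.997
gripper_force: 0.0
```

Run:
```python
from h import *
plan(.394,-.2757,.15,-24.5)
```

```text
t 0.73 pos [ 0.2929 -0.404   0.2191] rot [-1.7998e+02  2.0000e-02 -2.4830e+01] F [ 0.1 -0.2 -0.5] grip 0.997 0.0
shift [ 0.3159 -1.324   0.5764] calls 1.32 turn [-0.      0.0001 -0.0009] rows 5
```

Request:
{"name": "apply_moves", "arguments": {"steps": [[-0.1, -1.0, 0.2, 0, 0, -0.001], [-0.1, -1.0, 0.2, 0, 0, -0.001], [-0.1, -1.0, 0.2, 0, 0, -0.001], [-0.1, -1.0, 0.2, 0, 0, -0.001]]}}

```text
time: 1.07
position: [0.3316, -0.283, 0.1933]
ee_rot: [-179.7, 0.3, -24.0]
ft_force: [-0.1, 0.8, -0.5]
grip_width: 1.003
gripper_force: 0.0
```

Run:
```python
from h import *
plan(.394,-.2757,.049,-24.5)
d=grab('wrist'); C=cloud(d)
print('plate',rect(C,(.394,-.2757),-24.5,.07,.055,.022,.036)); print('handle',rect(C,(.394,-.2757),-24.5,.07,.055,.066,.08))
cv2.imwrite('pics/w1.png',cv2.resize(d['img'],(800,600)))
```

```text
t 1.07 pos [ 0.3316 -0.283   0.1933] rot [-179.67    0.27  -23.96] F [-0.1  0.8 -0.5] grip 1.003 0.0
shift [ 0.4563 -0.2603  1.202 ] calls 1.2 turn [-0.0009  0.0008  0.0015] rows 4
plate (5118, array([ 395. , -278.6]), array([ 80.8, 110.3]), 65.5, array([ 0.397 , -0.2814,  0.0302]))
handle (1224, array([ 395.1, -278.9]), array([12.2, 93.3]), 65.6, array([ 0.3969, -0.2802,  0.0733]))
```

View pics/w1.png

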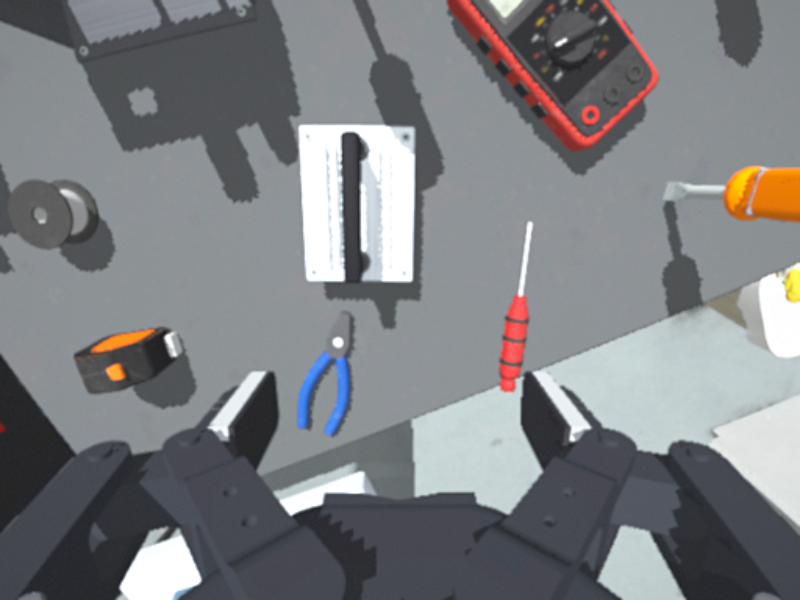

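Wrist view: the module is at (357,203) with its handle bar vertical in the picture. Nothing lies in the way of the fingers. I approach now.

Request:
{"name": "apply_moves", "arguments": {"steps": [[0.46, -0.24, 0.6, -0.001, 0.001, 0.0015], [0.46, -0.24, 0.6, -0.001, 0.001, 0.0015], [0.46, -0.24, 0.6, -0.001, 0.001, 0.0015], [0.46, -0.24, 0.6, -0.001, 0.001, 0.0015], [0.46, -0.24, 0.6, -0.001, 0.001, 0.0015]]}}

```text
time: 1.53
position: [0.3933, -0.2871, 0.1231]
ee_rot: [179.7, -0.3, -24.7]
ft_force: [-0.3, 0.1, 0.4]
grip_width: 1.002
gripper_force: 0.0
```

Run:
```python
from h import *
d=grab('wrist'); C=cloud(d)
print('plate',rect(C,(.394,-.2757),-24.5,.07,.055,.022,.036)); print('handle',rect(C,(.394,-.2757),-24.5,.07,.055,.066,.08))
plan(.395,-.2780,.049,-24.5)
```

```text
plate (7233, array([ 394.8, -278.7]), array([ 80.2, 110.6]), 65.5, array([ 0.3996, -0.2815,  0.0301]))
handle (1738, array([ 394.9, -278.7]), array([12.1, 94.2]), 65.6, array([ 0.3982, -0.2804,  0.0734]))
t 1.58 pos [ 0.3933 -0.2876  0.1239] rot [179.61  -0.35 -24.7 ] F [-0.5 -0.1 -0.2] grip 1.001 0.0
shift [-0.0247 -0.0826  0.6239] calls 1 turn [ 0.0011 -0.001  -0.0006] rows 2
```

Request:
{"name": "apply_moves", "arguments": {"steps": [[-0.025, -0.078, 0.62, 0.001, -0.001, -0.0005], [-0.025, -0.078, 0.62, 0.001, -0.001, -0.0005], [-0.025, -0.078, 0.62, 0.001, -0.001, -0.0005], [-0.025, -0.078, 0.62, 0.001, -0.001, -0.0005], [-0.025, -0.078, 0.62, 0.001, -0.001, -0.0005]]}}

```text
time: 2.0
position: [0.3957, -0.2793, 0.051]
ee_rot: [179.9, -0.2, -24.6]
ft_force: [-0.5, -0.7, 0.3]
grip_width: 0.999
gripper_force: 0.0
```

Request:
{"name": "apply_moves", "arguments": {"steps": [[0, 0, 0, 0, 0, 0], [0, 0, 0, 0, 0, 0], [0, 0, 0, 0, 0, 0], [0, 0, 0, 0, 0, 0], [0, 0, 0, 0, 0, 0], [0, 0, 0, 0, 0, 0], [0, 0, 0, 0, 0, 0], [0, 0, 0, 0, 0, 0]], "fingers": 0}}

```text
time: 2.67
position: [0.3953, -0.2777, 0.0492]
ee_rot: [180.0, -0.0, -24.5]
ft_force: [-1.2, 0.3, 5.2]
grip_width: 0.125
gripper_force: 59.2
```

Run:
```python
from h import *
plan(.395,-.2785,.049,-24.5)
d=grab('wrist'); C=cloud(d)
print('plate',rect(C,(.394,-.2757),-24.5,.07,.055,.022,.036)); print('handle',rect(C,(.394,-.2757),-24.5,.07,.055,.066,.08))
```

```text
t 2.67 pos [ 0.3953 -0.2777  0.0492] rot [ 1.7999e+02 -3.0000e-02 -2.4520e+01] F [-1.2  0.3  5.2] grip 0.125 59.2
shift [0.0004 0.0074 0.0019] calls 1 turn [ 0.     -0.0001 -0.    ] rows 1
plate (9521, array([ 395.3, -278.6]), array([ 79.9, 109.4]), 65.5, array([ 0.4169, -0.2883,  0.0302]))
handle (4092, array([ 400.6, -281.6]), array([36.5, 79.4]), 83.3, array([ 0.4048, -0.2832,  0.0734]))
```

Gripped at 12 mm, as it should be. Lifting and carrying towards the unit.

Request:
{"name": "apply_moves", "arguments": {"steps": [[0, 0, -0.3, 0, 0, 0], [0, -0.2, -0.6, 0, 0, 0], [-0.05, -0.5, -0.9, 0, 0, 0], [-0.08, -0.8, -1.0, 0, 0, -0.01], [-0.1, -1.0, -1.0, 0, 0, -0.03], [-0.1, -1.0, -1.0, 0, 0, -0.031], [-0.1, -1.0, -1.0, 0, 0, -0.031]]}}

```text
time: 3.3
position: [0.434, -0.1618, 0.1687]
ee_rot: [-180.0, 0.0, -13.2]
ft_force: [0.3, 0.2, -2.7]
grip_width: 0.125
gripper_force: 59.4
```

Run:
```python
from h import *
plan(.51,.055,.22,-13.3)
C=cloud(load('top')); m=(C[...,2]>.1)&(C[...,2]<.17)&(C[...,0]>.25)&(C[...,0]<.56)&(C[...,1]>-.05)&(C[...,1]<.4)
print(np.percentile(C[m],[1,99],axis=0))
```

```text
t 3.3 pos [ 0.434  -0.1618  0.1687] rot [-1.800e+02  2.000e-02 -1.317e+01] F [ 0.3  0.2 -2.7] grip 0.125 59.4
shift [ 0.2047 -1.9033 -0.4273] calls 1.9 turn [-0.      0.0001  0.0004] rows 6
[[0.2519023  0.07004244 0.11224689]
 [0.4497786  0.32751665 0.15618815]]
```

Request:
{"name": "apply_moves", "arguments": {"steps": [[0.1, -0.95, -0.4, 0, 0, 0], [0.1, -0.95, -0.4, 0, 0, 0], [0.1, -0.95, -0.4, 0, 0, 0], [0.1, -0.95, -0.4, 0, 0, 0]]}}

```text
time: 3.63
position: [0.4745, -0.0512, 0.2189]
ee_rot: [-179.8, -0.2, -13.3]
ft_force: [0.6, -0.6, -1.9]
grip_width: 0.124
gripper_force: 59.7
```

Request:
{"name": "apply_moves", "arguments": {"steps": [[0.1, -0.95, 0, 0, 0, 0], [0.1, -0.95, 0, 0, 0, 0], [0.1, -0.95, 0, 0, 0, 0], [0.1, -0.95, 0, 0, 0, 0], [0.1, -0.95, 0, 0, 0, 0], [0.1, -0.95, 0, 0, 0, 0], [0.1, -0.95, 0, 0, 0, 0], [0.1, -0.95, 0, 0, 0, 0]]}}

```text
time: 4.3
position: [0.5098, 0.0513, 0.2165]
ee_rot: [180.0, 0.0, -13.5]
ft_force: [-1.0, -0.5, -2.1]
grip_width: 0.129
gripper_force: 59.8
```

Run:
```python
from h import *
d=grab('wrist'); C=cloud(d)
plan(.61,.032,.22,-13.3)
cv2.imwrite('pics/w2.png',cv2.resize(d['img'],(800,600)))
print('fins',rect(C,(.615,.032),-13.3,.054,.05,.062,.072))
print('floor/unit',rect(C,(.6225,.066),-13.3,.08,.105,.03,.056))
print('head',rect(C,(.628,.1),-13.3,.03,.03,.097,.106))
print('br',rect(C,(.615,.032),-13.3,.075,.045,.076,.09))
```

```text
t 4.35 pos [0.5099 0.0514 0.2167] rot [ 1.7998e+02  2.0000e-02 -1.3490e+01] F [ 0.5  0.2 -2. ] grip 0.128 59.8
shift [ 0.849  -0.0371 -0.0278] calls 1 turn [ 0.      0.     -0.0005] rows 3
fins (2968, array([612.3,  30.6]), array([78.5, 99.8]), 76.7, array([0.6139, 0.0304, 0.0665]))
floor/unit (14354, array([619.5,  65. ]), array([190.9, 142.5]), 76.3, array([0.6225, 0.0596, 0.0459]))
head (1281, array([629.6,  98.4]), array([39.2, 38.6]), 74.2, array([0.6293, 0.0981, 0.1002]))
br (717, array([615.1,  29.5]), array([ 55.5, 127.2]), 76.3, array([0.6565, 0.0196, 0.0798]))
```

View pics/w2.png

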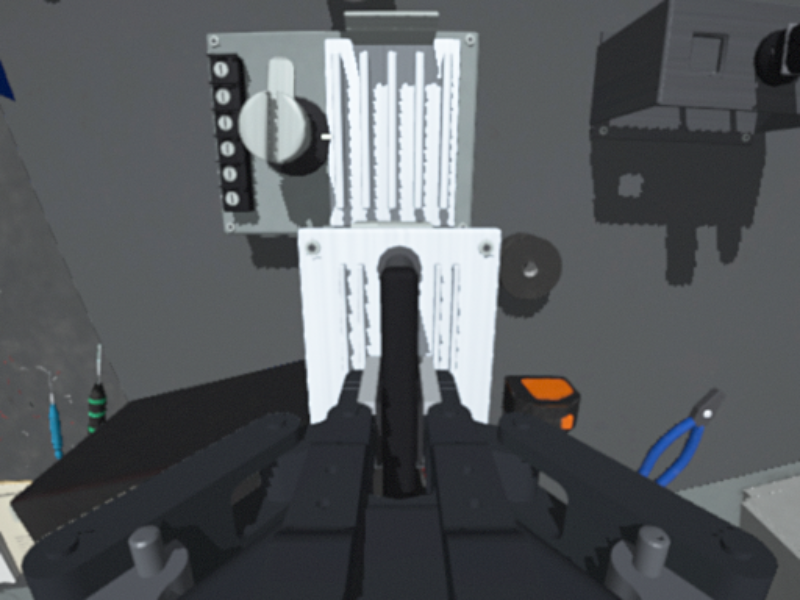

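Wrist view: fins centred at (392,130), selector head at (275,127) with its tongue up at (282,70), and the held module square in the fingers. I check the module's place in the hand with the same camera.

Run:
```python
from h import *
d=load('wrist'); C=cloud(d).reshape(-1,3)
o=observe(); R=Ro.from_euler('xyz',o['ee_rot'],degrees=True)
T=R.inv().apply(C-o['position'])*1000
m=(abs(T[:,0]-30)<40)&(abs(T[:,1])<50)&(T[:,2]>10)&(T[:,2]<26); p=T[m]
print(len(p),'z',np.median(p[:,2]))
for a,b in((20,30),(30,40),(40,50)):
    q=p[(p[:,0]>a)&(p[:,0]<b)]; print(a,'y',np.percentile(q[:,1],[.5,99.5]).round(1),q[:,1].min().round(1),q[:,1].max().round(1))
for a,b in((-35,-20),(20,35)):
    q=p[(p[:,1]>a)&(p[:,1]<b)]; print(a,'x',np.percentile(q[:,0],[99.5]).round(1),q[:,0].max().round(1))
# head orientation: slot & tongue
W=C*1000
t=(np.hypot(W[:,0]-629.6,W[:,1]-98.4)<50)&(W[:,2]>84)&(W[:,2]<96)
r=cv2.minAreaRect(W[t][:,:2].astype(np.float32)); print('tongue',t.sum(),r,np.median(W[t],0))
f=W[t]; f=f[np.hypot(f[:,0]-629.6,f[:,1]-98.4)>24]; v=f.mean(0)[:2]-[629.6,98.4]; print('tongue dir deg',np.degrees(np.arctan2(v[1],v[0])),len(f))
```

```text
9585 z 19.40760709032602
20 y [-38.   40.3] -38.8 40.7
30 y [-38.2  40.3] -38.6 40.8
40 y [-37.9  40.2] -38.6 40.9
-35 x [54.3] 54.7
20 x [54.6] 54.7
tongue 606 ((638.6925659179688, 89.06243896484375), (24.727556228637695, 61.18434524536133), 78.80582427978516) [645.88022253  92.93519846  87.1550826 ]
tongue dir deg -18.9835031146695 242
```

Run:
```python
from h import *
plan(.6128,.0316,.13,-13.4)
```

```text
t 4.35 pos [0.5099 0.0514 0.2167] rot [ 1.7998e+02  2.0000e-02 -1.3490e+01] F [ 0.5  0.2 -2. ] grip 0.128 59.8
shift [ 0.8727 -0.0395  0.7222] calls 1 turn [ 0.      0.     -0.0003] rows 4
```

Request:
{"name": "apply_moves", "arguments": {"steps": [[0.3, -0.01, 0.2, 0, 0, 0], [0.6, -0.03, 0.3, 0, 0, 0], [0.873, -0.0395, 0.4, 0, 0, -0.0003], [0.873, -0.0395, 0.55, 0, 0, -0.0003], [0.873, -0.0395, 0.7, 0, 0, -0.0003], [0.873, -0.0395, 0.7, 0, 0, -0.0003], [0.873, -0.0395, 0.7, 0, 0, -0.0003], [0.873, -0.0395, 0.7, 0, 0, -0.0003], [0.873, -0.0395, 0.7, 0, 0, -0.0003]]}}

```text
time: 5.1
position: [0.6139, 0.0329, 0.1347]
ee_rot: [-180.0, -0.2, -13.3]
ft_force: [0.7, 0.3, -2.3]
grip_width: 0.129
gripper_force: 59.7
```

Run:
```python
from h import *
plan(.6128,.0316,.096,-13.4)
```

```text
t 5.1 pos [0.6139 0.0329 0.1347] rot [-1.7998e+02 -1.7000e-01 -1.3270e+01] F [ 0.7  0.3 -2.3] grip 0.129 59.7
shift [-0.0071  0.0129  0.3222] calls 1 turn [-0.0001 -0.0005  0.0003] rows 1
```

Request:
{"name": "apply_moves", "arguments": {"steps": [[-0.007, 0.013, 0.0, 0, 0, 0], [-0.007, 0.013, 0.04, 0, 0, 0], [-0.007, 0.013, 0.08, 0, 0, 0], [-0.007, 0.013, 0.12, 0, 0, 0], [-0.007, 0.013, 0.16, 0, 0, 0], [-0.007, 0.013, 0.2, 0, 0, 0], [-0.007, 0.013, 0.2, 0, 0, 0]]}}

```text
time: 5.68
position: [0.611, 0.0321, 0.1072]
ee_rot: [180.0, 0.1, -13.3]
ft_force: [0.2, -0.1, -1.6]
grip_width: 0.126
gripper_force: 59.8
```

Run:
```python
from h import *
plan(.6128,.0316,.096,-13.4)
```

```text
t 5.68 pos [0.611  0.0321 0.1072] rot [ 1.7999e+02  1.5000e-01 -1.3250e+01] F [ 0.2 -0.1 -1.6] grip 0.126 59.8
shift [0.0157 0.0008 0.0934] calls 1 turn [0.     0.0004 0.0004] rows 1
```

Meshing 9 mm without contact force. Going on down.

Request:
{"name": "apply_moves", "arguments": {"steps": [[0.01, 0, 0.03, 0, 0, 0], [0.01, 0, 0.06, 0, 0, 0], [0.01, 0, 0.09, 0, 0, 0], [0.01, 0, 0.097, 0, 0, 0], [0.01, 0, 0.097, 0, 0, 0], [0.01, 0, 0.097, 0, 0, 0]]}}

```text
time: 6.18
position: [0.6131, 0.0316, 0.0972]
ee_rot: [180.0, 0.0, -13.3]
ft_force: [-0.5, 1.6, -2.8]
grip_width: 0.128
gripper_force: 59.8
```

Run:
```python
from h import *
plan(.6128,.0316,.096,-13.4)
```

```text
t 6.18 pos [0.6131 0.0316 0.0972] rot [180.     0.   -13.25] F [-0.5  1.6 -2.8] grip 0.128 59.8
shift [-0.0024  0.0008  0.0098] calls 1 turn [0.     0.     0.0004] rows 1
```

Request:
{"name": "apply_moves", "arguments": {"steps": [[0, 0, 0.01, 0, 0, 0], [0, 0, 0.018, 0, 0, 0], [0, 0, 0.018, 0, 0, 0], [0, 0, 0.018, 0, 0, 0]]}}

```text
time: 6.52
position: [0.6135, 0.0316, 0.0963]
ee_rot: [-180.0, -0.1, -13.2]
ft_force: [-3.4, 0.1, 6.4]
grip_width: 0.123
gripper_force: 60.8
```

Request:
{"name": "apply_moves", "arguments": {"steps": [[0, 0, 0, 0, 0, 0], [0, 0, 0, 0, 0, 0], [0, 0, 0, 0, 0, 0], [0, 0, 0, 0, 0, 0], [0, 0, 0, 0, 0, 0]], "fingers": 26}}

```text
time: 6.93
position: [0.6131, 0.0316, 0.0949]
ee_rot: [-180.0, 0.0, -13.3]
ft_force: [0.5, -0.7, -0.2]
grip_width: 0.305
gripper_force: 0.0
```

Run:
```python
from h import *
plan(.6128,.0316,.21,-13.4)
```

```text
t 6.93 pos [0.6131 0.0316 0.0949] rot [-1.800e+02  1.000e-02 -1.326e+01] F [ 0.5 -0.7 -0.2] grip 0.305 0.0
shift [-2.400e-03  9.000e-04 -9.594e-01] calls 1 turn [-0.      0.      0.0004] rows 3
```

Request:
{"name": "apply_moves", "arguments": {"steps": [[0, 0, -0.25, 0, 0, 0], [0, 0, -0.55, 0, 0, 0], [-0.2, 0, -0.8, 0, 0, 0], [-0.55, -0.2, -0.8, 0, 0, 0], [-0.6, -0.3, -0.8, 0, 0, 0], [-0.6, -0.3, -0.8, 0, 0, 0], [-0.6, -0.3, -0.8, 0, 0, 0], [-0.6, -0.3, -0.8, 0, 0, 0], [-0.6, -0.3, -0.8, 0, 0, 0]]}}

```text
time: 7.68
position: [0.5519, 0.0825, 0.1907]
ee_rot: [180.0, -0.0, -13.3]
ft_force: [0.6, -0.4, 0.4]
grip_width: 0.305
gripper_force: 0.0
```

Run:
```python
from h import *
d=grab('wrist'); C=cloud(d)
plan(.6005,-.2035,.25,-14.5)
print('plate',rect(C,(.613,.032),-13.3,.07,.0445,.07,.084)); print('handle',rect(C,(.613,.032),-13.3,.06,.05,.115,.127))
print('head',rect(C,(.629,.1),-13.3,.03,.03,.097,.106))
u=d['img']; cv2.imwrite('pics/w3.png',np.hstack([cv2.resize(u[10:260,80:400],(800,600))]))
```

```text
t 7.73 pos [0.5518 0.0824 0.1906] rot [ 1.7998e+02  2.0000e-02 -1.3300e+01] F [ 0.5 -0.4 -0.5] grip 0.305 0.0
shift [ 0.9427  2.2257 -0.4946] calls 2.23 turn [0.     0.     0.0033] rows 8
plate (9137, array([613. ,  30.2]), array([ 79.3, 133.4]), 76.5, array([0.6172, 0.0315, 0.0779]))
handle (1903, array([612.8,  30.7]), array([12.8, 92.9]), 76.8, array([0.6157, 0.0306, 0.1203]))
head (1485, array([629.4,  98.4]), array([39.6, 39.7]), 74.7, array([0.6295, 0.0982, 0.1002]))
```

View pics/w3.png

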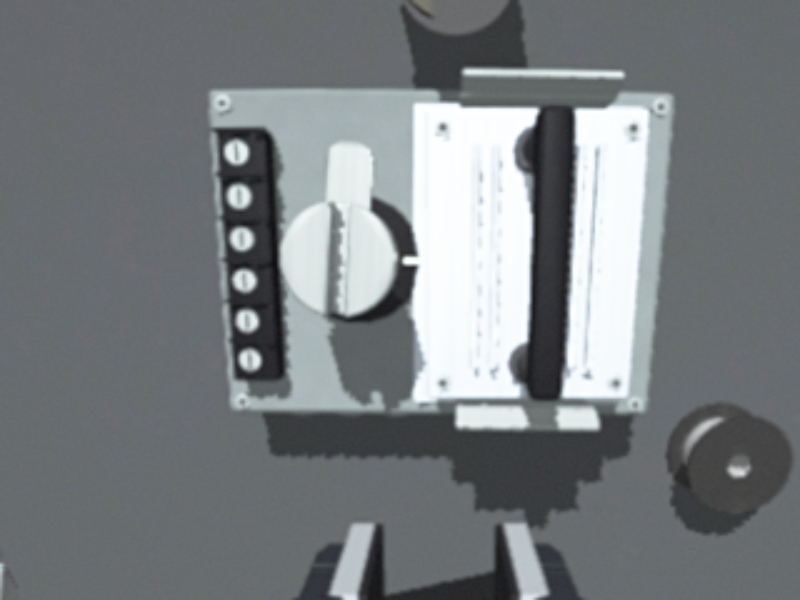

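The module is seated: plate at 0.078 and handle top at 0.120, as expected. In the crop the head is at (340,260) with its slot running up the picture along the tongue. On to the flat driver.

Request:
{"name": "apply_moves", "arguments": {"steps": [[0.2, 0.3, -0.3, 0, 0, -0.02], [0.47, 0.6, -0.5, 0, 0, -0.04], [0.47, 1.0, -0.5, 0, 0, -0.246], [0.47, 1.0, -0.5, 0, 0, -0.246], [0.47, 1.0, -0.5, 0, 0, -0.246], [0.47, 1.0, -0.5, 0, 0, -0.246], [0.47, 1.0, -0.5, 0, 0, -0.246], [0.47, 1.0, -0.5, 0, 0, -0.246], [0.47, 1.0, -0.5, 0, 0, -0.246], [0.47, 1.0, -0.5, 0, 0, -0.246], [0.47, 1.0, -0.5, 0, 0, -0.246], [0.47, 1.0, -0.5, 0, 0, -0.246], [0.47, 1.0, -0.5, 0, 0, -0.246], [0.47, 1.0, -0.5, 0, 0, -0.246], [0.47, 1.0, -0.5, 0, 0, -0.246]], "fingers": 60}}

```text
time: 8.98
position: [0.5788, -0.0472, 0.2505]
ee_rot: [-180.0, 0.0, 75.1]
ft_force: [0.9, 0.2, -0.0]
grip_width: 0.703
gripper_force: 0.0
```

Run:
```python
from h import *
plan(.6005,-.2035,.25,75.3)
W=cloud(load('wrist')).reshape(-1,3)*1000
c=np.array([629.5,98.3]); r=np.hypot(W[:,0]-c[0],W[:,1]-c[1])
def ang(f,lab):
    q=f-f.mean(0); u,s,v=np.linalg.svd(q,full_matrices=False); print(lab,len(f),np.degrees(np.arctan(v[0,1]/v[0,0])).round(1),s.round(1),f.mean(0).round(1))
ang(W[(r<18)&(W[:,2]<97)&(W[:,2]>80)][:,:2],'slot')
f=W[(r>24)&(r<44)&(W[:,2]<95)&(W[:,2]>82)]; ang(f[:,:2],'tongue'); v=f.mean(0)[:2]-c; print(np.degrees(np.arctan2(v[1],v[0])),np.median(f[:,2]))
```

```text
t 8.98 pos [ 0.5788 -0.0472  0.2505] rot [-179.96    0.     75.14] F [ 0.9  0.2 -0. ] grip 0.703 0.0
shift [-1.2124  0.5086  0.0042] calls 1.21 turn [-0.0001  0.     -0.0004] rows 4
slot 261 -17.9 [167.   23.4] [630.4  99.2]
tongue 379 -12.1 [96.3 90.1] [660.   88.4]
-17.891650558425678 84.36843310555226
```

Request:
{"name": "apply_moves", "arguments": {"steps": [[-0.3, 0.2, 0, 0, 0, 0], [-0.6, 0.4, 0, 0, 0, 0], [-0.9, 0.5, 0, 0, 0, 0], [-0.9, 0.5, 0, 0, 0, 0], [-0.9, 0.5, 0, 0, 0, 0], [-0.9, 0.5, 0, 0, 0, 0], [-0.9, 0.5, 0, 0, 0, 0]]}}

```text
time: 9.57
position: [0.6091, -0.1652, 0.251]
ee_rot: [-180.0, -0.0, 75.3]
ft_force: [-0.5, 0.2, -1.8]
grip_width: 0.707
gripper_force: 0.0
```

Run:
```python
from h import *
d=grab('wrist'); C=cloud(d)
plan(.6005,-.2035,.131,75.3)
print('flat',rect(C,(.6,-.2035),-14.7,.022,.022,.15,.195),rect(C,(.6,-.2035),-14.7,.022,.022,.176,.195))
print('cross',rect(C,(.588,-.246),-14.7,.022,.022,.14,.17))
print('stand',rect(C,(.601,-.2035),-14.7,.045,.085,.088,.1))
cv2.imwrite('pics/w4.png',cv2.resize(d['img'],(800,600)))
```

```text
t 9.62 pos [ 0.6092 -0.1649  0.2511] rot [-1.7999e+02 -2.0000e-02  7.5340e+01] F [-0.7  0.1  0.1] grip 0.703 0.0
shift [-0.3297  0.0116  1.001 ] calls 1.0 turn [-0.     -0.0001  0.0001] rows 4
flat (1050, array([ 601.8, -205.4]), array([26.3, 26.1]), 77.3, array([ 0.6029, -0.2003,  0.1787])) (759, array([ 601.7, -205.7]), array([25.7, 26.1]), 77.0, array([ 0.6023, -0.2028,  0.1842]))
cross (440, array([ 590.5, -247.8]), array([18.8, 21. ]), 47.8, array([ 0.5916, -0.2454,  0.1566]))
stand (4009, array([ 602.4, -206.3]), array([146.5,  61.7]), 75.7, array([ 0.6067, -0.1902,  0.0948]))
```

View pics/w4.png

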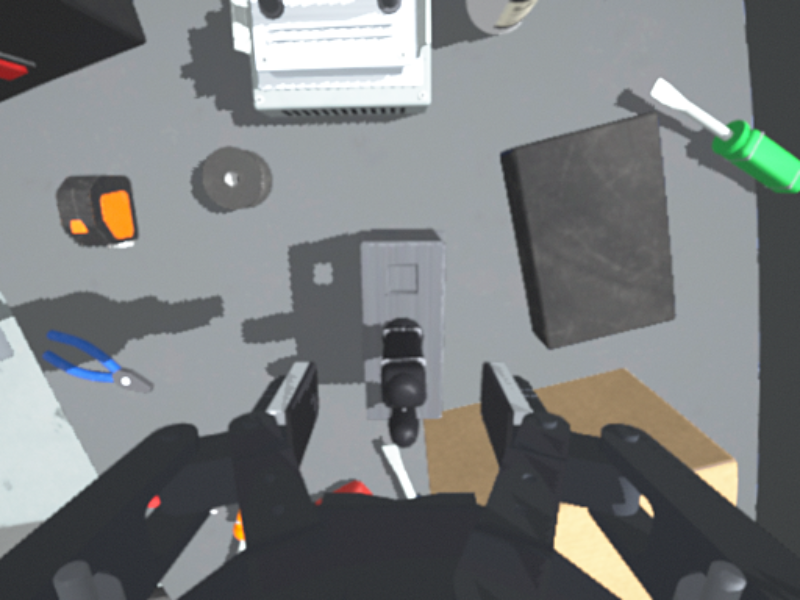

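Wrist view: the flat driver handle is at (403,350), square and black with white trim. The slim cross driver is at (403,425) below it, and the empty opening is at (402,278). I grasp the square one, closing across the row.

Request:
{"name": "apply_moves", "arguments": {"steps": [[-0.343, 0.017, 0, 0, 0, -0.003], [-0.343, 0.017, 0.05, 0, 0, -0.003], [-0.343, 0.017, 0.3, 0, 0, -0.003], [-0.343, 0.017, 0.6, 0, 0, -0.003], [-0.343, 0.017, 0.9, 0, 0, -0.003], [-0.343, 0.017, 1.0, 0, 0, -0.003], [-0.343, 0.017, 1.0, 0, 0, -0.003], [-0.343, 0.017, 1.0, 0, 0, -0.003], [-0.343, 0.017, 1.0, 0, 0, -0.003]]}}

```text
time: 10.37
position: [0.6024, -0.2069, 0.1337]
ee_rot: [179.8, 0.1, 76.4]
ft_force: [0.4, -0.4, -0.2]
grip_width: 0.701
gripper_force: 0.0
```

Run:
```python
from h import *
plan(.6008,-.2053,.131,76.5)
```

```text
t 10.37 pos [ 0.6024 -0.2069  0.1337] rot [1.7977e+02 6.0000e-02 7.6420e+01] F [ 0.4 -0.4 -0.2] grip 0.701 0.0
shift [ 0.0097 -0.0163  0.0222] calls 1 turn [ 0.0006  0.0002 -0.0002] rows 1
```

Request:
{"name": "apply_moves", "arguments": {"steps": [[0.008, -0.015, 0.015, 0, 0, 0], [0.008, -0.015, 0.015, 0, 0, 0], [0.008, -0.015, 0.015, 0, 0, 0], [0.008, -0.015, 0.015, 0, 0, 0], [0.008, -0.015, 0.015, 0, 0, 0], [0.008, -0.015, 0.015, 0, 0, 0], [0.008, -0.015, 0.015, 0, 0, 0], [0.008, -0.015, 0.015, 0, 0, 0]], "fingers": 0}}

```text
time: 11.03
position: [0.5999, -0.2054, 0.1308]
ee_rot: [179.9, 0.0, 76.4]
ft_force: [-0.1, 1.7, 6.2]
grip_width: 0.299
gripper_force: 58.9
```

Run:
```python
from h import *
plan(.6008,-.2053,.131+.105,76.5)
```

```text
t 11.03 pos [ 0.5999 -0.2054  0.1308] rot [1.7988e+02 2.0000e-02 7.6380e+01] F [-0.1  1.7  6.2] grip 0.299 58.9
shift [ 0.0026  0.0092 -0.8765] calls 1 turn [ 0.0003  0.0001 -0.0003] rows 3
```

Request:
{"name": "apply_moves", "arguments": {"steps": [[0, 0, -0.2, 0, 0, 0], [0, 0, -0.5, 0, 0, 0], [0, 0, -0.8, 0, 0, 0], [0, 0, -1.0, 0, 0, 0], [0, 0, -1.0, 0, 0, 0], [0, 0, -1.0, 0, 0, 0], [0, 0, -1.0, 0, 0, 0], [0, 0, -1.0, 0, 0, 0]]}}

```text
time: 11.7
position: [0.5983, -0.2047, 0.2472]
ee_rot: [-179.8, -0.1, 76.4]
ft_force: [0.2, -0.6, -1.3]
grip_width: 0.296
gripper_force: 67.0
```

Run:
```python
from h import *
d=grab('wrist'); C=cloud(d)
plan(.6295,.0994,.26,-107.9)
o=observe(); R=Ro.from_euler('xyz',o['ee_rot'],degrees=True)
T=R.inv().apply(C.reshape(-1,3)-o['position'])*1000
m=(np.hypot(T[:,0],T[:,1])<25)&(T[:,2]>35)&(T[:,2]<130)
p=T[m]; print(len(p))
for a,b in((40,60),(60,80),(80,100),(100,110),(110,118),(118,128)):
    q=p[(p[:,2]>a)&(p[:,2]<b)]
    if len(q): print(a,len(q),'x',np.percentile(q[:,0],[2,98]).round(1),'y',np.percentile(q[:,1],[2,98]).round(1),'zmax',q[:,2].max().round(1))
cv2.imwrite('pics/w5.png',cv2.resize(d['img'][120:300,140:380],(800,600),interpolation=cv2.INTER_CUBIC))
```

```text
t 11.75 pos [ 0.5984 -0.2048  0.2471] rot [-1.7979e+02 -6.0000e-02  7.6380e+01] F [ 0.5  0.4 -1.1] grip 0.295 67.0
shift [ 2.5246 -0.3455 -0.1034] calls 2.52 turn [ 2.000e-04 -9.000e-04 -4.881e-01] rows 25
152
60 14 x [2.4 4. ] y [-1.4  4.3] zmax 80.0
80 57 x [-1.1  4. ] y [-3.6  6.7] zmax 99.2
100 33 x [-1.7  2. ] y [-4.7  7.9] zmax 108.0
110 28 x [0.5 1.3] y [-4.9  8.1] zmax 117.2
118 14 x [0.6 1.1] y [-4.8  8. ] zmax 120.8
```

View pics/w5.png

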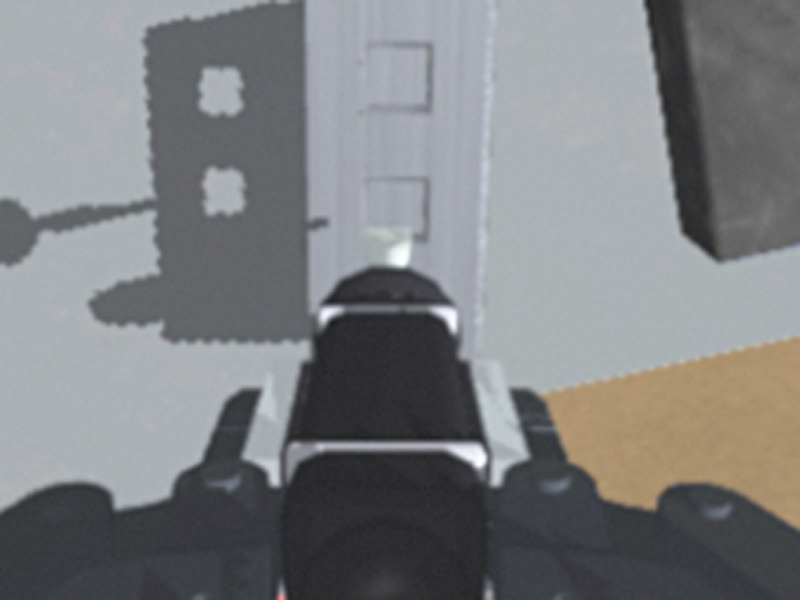

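The blade shows at crop (390,245) as a wide face. In the tool frame it spans 13 mm along y, with its tip 121 mm below the TCP. So the blade lies along tool y, and yaw 72 fits the slot. Carrying it to the unit.

Request:
{"name": "apply_moves", "arguments": {"steps": [[0.3, -0.05, -0.15, 0, 0, 0.012], [0.65, -0.1, -0.15, 0, 0, 0.012], [1.0, -0.14, -0.15, 0, 0, 0.012], [1.0, -0.14, -0.15, 0, 0, 0.012], [1.0, -0.14, -0.15, 0, 0, 0.012]]}}

```text
time: 12.17
position: [0.6109, -0.0818, 0.2661]
ee_rot: [-179.9, -0.0, 72.3]
ft_force: [0.5, 0.3, -0.5]
grip_width: 0.297
gripper_force: 66.8
```

Request:
{"name": "apply_moves", "arguments": {"steps": [[0.3, -0.05, 0, 0, 0, 0], [0.65, -0.1, 0, 0, 0, 0], [1.0, -0.14, 0, 0, 0, 0], [1.0, -0.14, 0, 0, 0, 0], [1.0, -0.14, 0, 0, 0, 0], [1.0, -0.14, 0, 0, 0, 0], [1.0, -0.14, 0, 0, 0, 0], [1.0, -0.14, 0, 0, 0, 0]]}}

```text
time: 12.83
position: [0.6321, 0.0327, 0.2669]
ee_rot: [-180.0, 0.0, 71.9]
ft_force: [-0.2, 0.9, -0.2]
grip_width: 0.299
gripper_force: 66.8
```

```bash
cat > sl.py <<'E'
from h import *
d=grab('wrist'); C=cloud(d)
plan(.6296,.0994,.24,72.1)
o=observe(); R=Ro.from_euler('xyz',o['ee_rot'],degrees=True)
print('head',rect(C,(.6296,.0994),-13.3,.03,.03,.098,.104))
W=C.reshape(-1,3)*1000; T=R.inv().apply(C.reshape(-1,3)-o['position'])*1000
c=W[(np.hypot(W[:,0]-629.6,W[:,1]-99)<25)&(W[:,2]>98)&(W[:,2]<104)][:,:2]
(cx,cy),rad=cv2.minEnclosingCircle(c.astype(np.float32)); print('circ',cx,cy,rad)
r=np.hypot(W[:,0]-cx,W[:,1]-cy); f=W[(r<18)&(W[:,2]<96)&(W[:,2]>84)][:,:2]
if len(f)>5:
    q=f-f.mean(0); u,s,v=np.linalg.svd(q,full_matrices=False); print('slot',len(f),f.mean(0).round(1),np.degrees(np.arctan(v[0,1]/v[0,0])).round(1),s.round(0))
q=T[(np.hypot(T[:,0],T[:,1])<14)&(T[:,2]>108)&(T[:,2]<123)]
if len(q)>5: print('tip tool',len(q),np.percentile(q,[2,98],axis=0).round(1).tolist());
E
python3 sl.py
```

```text
t 12.88 pos [0.6321 0.0328 0.267 ] rot [-1.7998e+02  2.0000e-02  7.1930e+01] F [ 0.1  1.  -0.9] grip 0.297 66.8
shift [ 0.5209 -0.1918  0.2252] calls 1 turn [-0.      0.0001 -0.0005] rows 2
head (787, array([629.8,  98.9]), array([37.7, 38.8]), 71.7, array([0.6298, 0.099 , 0.1003]))
circ 629.5383911132812 98.199951171875 19.991086959838867
slot 150 [629.3  97.9] -18.2 [125.  20.]
tip tool 46 [[0.4, -4.8, 108.6], [1.1, 8.3, 120.8]]
```

Request:
{"name": "apply_moves", "arguments": {"steps": [[0.3, -0.1, 0, 0, 0, 0], [0.519, -0.201, 0.1, 0, 0, 0], [0.519, -0.201, 0.3, 0, 0, 0], [0.519, -0.201, 0.32, 0, 0, 0], [0.519, -0.201, 0.32, 0, 0, 0], [0.519, -0.201, 0.32, 0, 0, 0], [0.519, -0.201, 0.32, 0, 0, 0], [0.519, -0.201, 0.32, 0, 0, 0], [0.519, -0.201, 0.32, 0, 0, 0]]}}

```text
time: 13.63
position: [0.629, 0.1007, 0.23]
ee_rot: [179.9, -0.0, 72.0]
ft_force: [-1.0, -0.1, -0.9]
grip_width: 0.293
gripper_force: 66.6
```

```bash
sed -i 's/^plan.*/plan(.6285,.0995,.211,71.8)/' sl.py && python3 sl.py
python3 - <<'E'
from h import *
cv2.imwrite('pics/w6.png',cv2.resize(load('wrist')['img'][120:240,170:330],(800,600),interpolation=cv2.INTER_CUBIC))
E
```

```text
t 13.68 pos [0.6289 0.1008 0.2297] rot [ 1.7992e+02 -2.0000e-02  7.2010e+01] F [ 0.3 -0.1 -1.3] grip 0.303 66.6
shift [-0.0114  0.0003  0.1561] calls 1 turn [ 0.0002 -0.0001  0.0006] rows 1
head (665, array([630.8, 100.8]), array([34.3, 38.7]), 70.7, array([0.6311, 0.103 , 0.1001]))
circ 629.9962768554688 98.80158233642578 20.09097671508789
slot 104 [629.  97.] -18.2 [118.   9.]
tip tool 47 [[0.4, -4.5, 108.1], [1.0, 8.6, 120.5]]
```

View pics/w6.png

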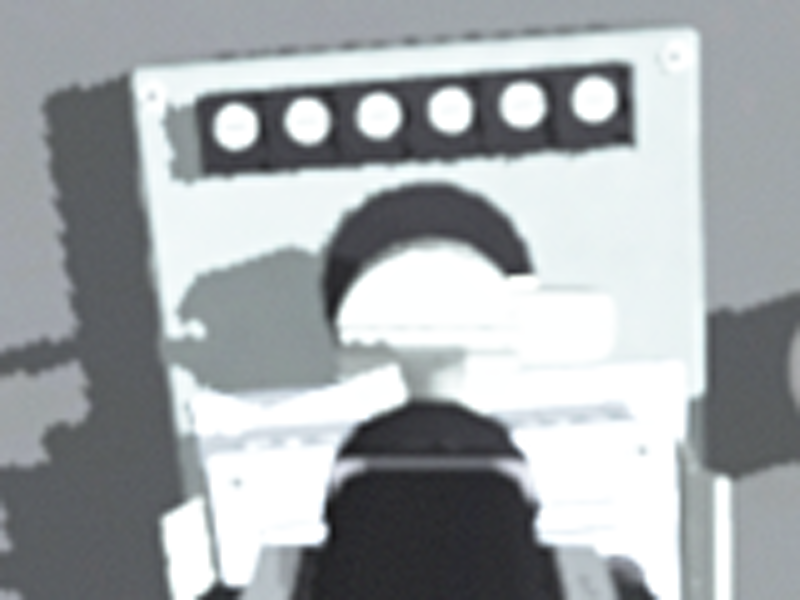

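Request:
{"name": "apply_moves", "arguments": {"steps": [[-0.009, 0, 0, 0, 0, 0.0005], [-0.009, 0, 0.03, 0, 0, 0.0005], [-0.009, 0, 0.06, 0, 0, 0.0005], [-0.009, 0, 0.08, 0, 0, 0.0005], [-0.009, 0, 0.1, 0, 0, 0.0005], [-0.009, 0, 0.1, 0, 0, 0.0005], [-0.009, 0, 0.1, 0, 0, 0.0005]]}}

```text
time: 14.27
position: [0.6279, 0.1004, 0.2165]
ee_rot: [-180.0, 0.0, 71.9]
ft_force: [-0.6, 0.5, -1.3]
grip_width: 0.295
gripper_force: 66.6
```

Run:
```python
from h import *
plan(.6285,.0997,.211,71.8)
print(observe()['moment'])
```

```text
t 14.27 pos [0.6279 0.1004 0.2165] rot [-1.7996e+02  1.0000e-02  7.1890e+01] F [-0.6  0.5 -1.3] grip 0.295 66.6
shift [-0.0042  0.0064  0.0456] calls 1 turn [-0.0001  0.      0.0002] rows 1
[0.00323689 0.05701402 0.02932999]
```

Request:
{"name": "apply_moves", "arguments": {"steps": [[-0.003, 0.005, 0.02, 0, 0, 0], [-0.003, 0.005, 0.035, 0, 0, 0], [-0.003, 0.005, 0.045, 0, 0, 0], [-0.003, 0.005, 0.045, 0, 0, 0], [-0.003, 0.005, 0.045, 0, 0, 0]]}}

```text
time: 14.68
position: [0.6285, 0.0999, 0.2113]
ee_rot: [-180.0, 0.0, 71.9]
ft_force: [0.2, -0.1, -1.3]
grip_width: 0.298
gripper_force: 66.6
```

Run:
```python
from h import *
plan(.6285,.0997,.211,71.8)
print(observe()['moment'])
```

```text
t 14.68 pos [0.6285 0.0999 0.2113] rot [-179.99    0.     71.89] F [ 0.2 -0.1 -1.3] grip 0.298 66.6
shift [-0.0014  0.0007  0.0027] calls 1 turn [-0.      0.      0.0002] rows 1
[0.03277965 0.02795887 0.04427699]
```

Inserted without force, tip about 1.5 mm over the slot floor. Now turning clockwise.

Request:
{"name": "apply_moves", "arguments": {"steps": [[0, 0, 0, 0, 0, 0.02], [0, 0, 0, 0, 0, 0.04], [0, 0, 0, 0, 0, 0.06], [0, 0, 0, 0, 0, 0.08], [0, 0, 0, 0, 0, 0.1], [0, 0, 0, 0, 0, 0.12], [0, 0, 0, 0, 0, 0.14], [0, 0, 0, 0, 0, 0.16], [0, 0, 0, 0, 0, 0.18], [0, 0, 0, 0, 0, 0.2], [0, 0, 0, 0, 0, 0.22], [0, 0, 0, 0, 0, 0.22], [0, 0, 0, 0, 0, 0.22]]}}

```text
time: 15.77
position: [0.6289, 0.1, 0.2116]
ee_rot: [-180.0, -0.1, -7.1]
ft_force: [0.7, 0.4, -1.4]
grip_width: 0.296
gripper_force: 66.6
```

Run:
```python
from h import *
plan(.6285,.0997,.211,-25)
print(observe()['moment'])
```

```text
t 15.77 pos [0.6289 0.1    0.2116] rot [-1.7997e+02 -5.0000e-02 -7.1300e+00] F [ 0.7  0.4 -1.4] grip 0.296 66.6
shift [-0.0029  0.0032  0.0048] calls 1 turn [-0.0001 -0.0001  0.0496] rows 3
[ 0.24428049 -0.3884632   0.09783085]
```

Request:
{"name": "apply_moves", "arguments": {"steps": [[0, 0, 0, 0, 0, 0.015], [0, 0, 0, 0, 0, 0.03], [0, 0, 0, 0, 0, 0.04], [0, 0, 0, 0, 0, 0.045], [0, 0, 0, 0, 0, 0.045], [0, 0, 0, 0, 0, 0.045]]}}

```text
time: 16.27
position: [0.629, 0.1, 0.2116]
ee_rot: [-180.0, -0.1, -23.3]
ft_force: [1.9, 0.9, -2.1]
grip_width: 0.298
gripper_force: 66.6
```

Run:
```python
from h import *
plan(.6285,.0997,.211,-25)
print(observe()['moment'])
d=grab('scene'); C=cloud(d).reshape(-1,3)*1000
c=np.array([629,99.6]); r=np.hypot(C[:,0]-c[0],C[:,1]-c[1])
f=C[(r>24)&(r<44)&(C[:,2]>81)&(C[:,2]<92)]; print(len(f), f.mean(0).round(1) if len(f) else '')
cv2.imwrite('pics/s2.png',cv2.resize(d['img'][210:310,140:273],(800,600),interpolation=cv2.INTER_CUBIC))
```

```text
t 16.27 pos [0.629  0.1    0.2116] rot [-1.7996e+02 -5.0000e-02 -2.3310e+01] F [ 1.9  0.9 -2.1] grip 0.298 66.6
shift [-0.0025  0.0039  0.0052] calls 1 turn [-0.0001 -0.0001  0.0047] rows 1
[ 0.33242164 -0.61734843  0.07823172]
27 [621.8  67.1  84. ]
```

View pics/s2.png

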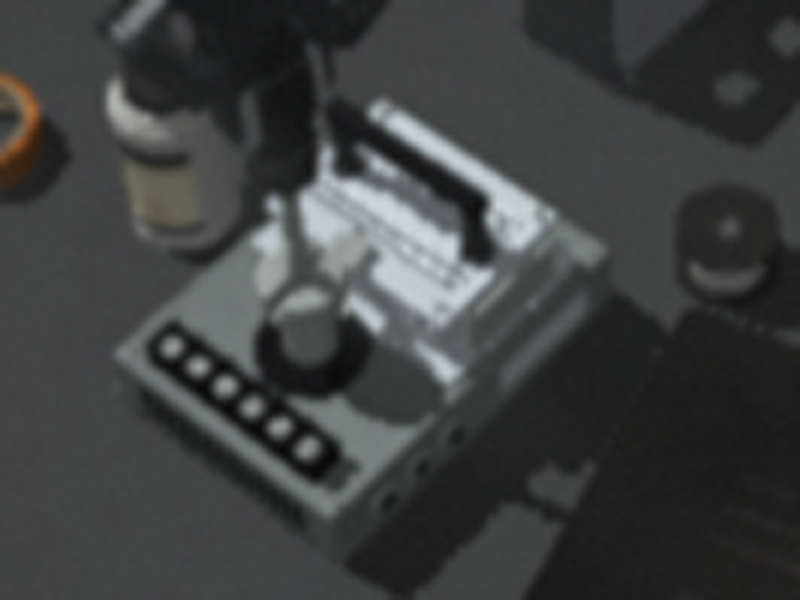

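The scene crop shows the tongue at (345,250), now over the module's edge. Turning on to the stop, watching the moment.

Request:
{"name": "apply_moves", "arguments": {"steps": [[0, 0, 0, 0, 0, 0.008], [0, 0, 0, 0, 0, 0.014], [0, 0, 0, 0, 0, 0.014], [0, 0, 0, 0, 0, 0.014]]}}

```text
time: 16.65
position: [0.6289, 0.1, 0.2116]
ee_rot: [-180.0, -0.0, -28.4]
ft_force: [3.0, 0.8, -2.8]
grip_width: 0.299
gripper_force: 66.6
```

Run:
```python
from h import *
plan(.6285,.0997,.211,-35)
print(observe()['moment'])
```

```text
t 16.65 pos [0.6289 0.1    0.2116] rot [-1.7996e+02 -4.0000e-02 -2.8410e+01] F [ 3.   0.8 -2.8] grip 0.299 66.6
shift [-0.0019  0.0036  0.0052] calls 1 turn [-0.0001 -0.0001  0.0183] rows 1
[ 0.37745215 -0.76339846  0.0809834 ]
```

Run:
```python
from h import *
c=np.array([629.2,99.5])
for n in('scene','wrist','top'):
    d=grab(n); C=cloud(d).reshape(-1,3)*1000
    r=np.hypot(C[:,0]-c[0],C[:,1]-c[1])
    f=C[(r>24)&(r<41)&(C[:,2]>80.5)&(C[:,2]<90)]; th=np.degrees(np.arctan2(f[:,1]-c[1],f[:,0]-c[0]))
    print(n,len(f), f.mean(0).round(1) if len(f) else '', np.percentile(th,[5,50,95]).round(1) if len(f) else '')
print(observe()['joint_torque'].round(3))
cv2.imwrite('pics/w7.png',cv2.resize(load('wrist')['img'][60:300,100:420],(800,600),interpolation=cv2.INTER_CUBIC))
```

```text
scene 32 [620.   68.3  84.3] [-126.9 -106.8  -82.4]
wrist 252 [622.9  68.   84.3] [-115.5 -101.3  -87.6]
top 27 [621.3  68.6  84.6] [-117.8 -106.2  -91.4]
[-6.9200e-01 -5.5374e+01 -2.8408e+01 -6.8800e-01  1.3920e+00  4.8000e-02]
```

View pics/w7.png

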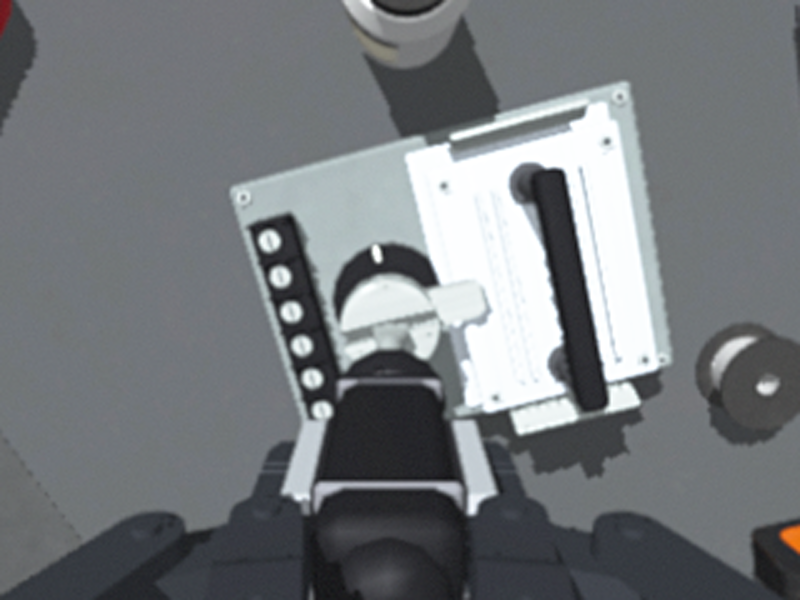

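The wrist crop shows the tongue at (460,300) over the module's edge and the blade in the slot at (392,335). The measured tongue direction is within a few degrees of the stop. I press on a little further to be sure of it.

Request:
{"name": "apply_moves", "arguments": {"steps": [[0.004, 0, 0.003, 0, 0, 0.008], [0.004, 0, 0.003, 0, 0, 0.016], [0.004, 0, 0.003, 0, 0, 0.018], [0.004, 0, 0.003, 0, 0, 0.018], [0.004, 0, 0.003, 0, 0, 0.018]]}}

```text
time: 17.22
position: [0.6291, 0.0997, 0.2115]
ee_rot: [-180.0, -0.0, -34.9]
ft_force: [2.4, 1.3, 1.5]
grip_width: 0.293
gripper_force: 66.9
```

```bash
cat > tg.py <<'E'
from h import *
plan(.6285,.0997,.211,-35); print(observe()['moment'].round(3),observe()['joint_torque'].round(3))
c=np.array([629.2,99.5])
for n in('scene','wrist'):
    d=grab(n); C=cloud(d).reshape(-1,3)*1000
    r=np.hypot(C[:,0]-c[0],C[:,1]-c[1])
    f=C[(r>24)&(r<41)&(C[:,2]>80.5)&(C[:,2]<90)]; th=np.degrees(np.arctan2(f[:,1]-c[1],f[:,0]-c[0]))
    print(n,len(f), f.mean(0).round(1), np.percentile(th,[5,50,95]).round(1), cv2.minAreaRect(f[:,:2].astype(np.float32)))
E
python3 tg.py
```

```text
t 17.22 pos [0.6291 0.0997 0.2115] rot [-1.7998e+02 -3.0000e-02 -3.4920e+01] F [2.4 1.3 1.5] grip 0.293 66.9
shift [-0.0042  0.003   0.004 ] calls 1 turn [-0.0001 -0.0001  0.0002] rows 1
[ 0.381 -0.598  0.253] [ -0.978 -53.571 -27.67   -0.645   1.002   0.309]
scene 29 [619.2  69.5  84.9] [-123.4 -110.9  -94. ] ((619.8674926757812, 70.01766204833984), (15.008267402648926, 16.58338737487793), 69.12247467041016)
wrist 258 [622.6  68.1  84.2] [-115.6 -102.1  -88. ] ((622.2308959960938, 68.57608795166016), (18.13996696472168, 16.211463928222656), 76.22418975830078)
```

Moment jumped to 0.25 N m and the tongue is aligned at -103.8°, so the selector is at its stop. Brief hold, ease back within the play, then withdraw.

Request:
{"name": "apply_moves", "arguments": {"steps": [[0, 0, 0, 0, 0, 0.008], [0, 0, 0, 0, 0, 0.008], [0, 0, 0, 0, 0, 0.008], [0, 0, 0, 0, 0, -0.01], [0, 0, 0, 0, 0, -0.03], [0, 0, 0, 0, 0, -0.038], [0, 0, 0, 0, 0, -0.038], [0, 0, 0, 0, 0, -0.038]]}}

```text
time: 17.98
position: [0.6285, 0.0991, 0.2106]
ee_rot: [179.9, 0.1, -21.4]
ft_force: [0.8, -0.1, -1.2]
grip_width: 0.297
gripper_force: 66.6
```

```bash
python3 tg.py
```

```text
t 17.98 pos [0.6285 0.0991 0.2106] rot [ 1.7993e+02  6.0000e-02 -2.1440e+01] F [ 0.8 -0.1 -1.2] grip 0.297 66.6
shift [-0.0015 -0.0045 -0.0035] calls 1 turn [0.0002 0.0002 0.0377] rows 2
[-0.101 -0.378 -0.011] [  0.393 -54.852 -28.958   0.182   0.558  -0.204]
scene 31 [621.6  68.1  83.4] [-124.8 -106.6  -80.6] ((620.5398559570312, 68.09378814697266), (14.27867603302002, 47.91694641113281), 60.29274368286133)
wrist 250 [622.7  68.1  84.3] [-115.4 -101.6  -87.9] ((622.3676147460938, 68.34318542480469), (17.78047752380371, 16.188325881958008), 77.62948608398438)
```

Request:
{"name": "apply_moves", "arguments": {"steps": [[0, 0, 0, 0, 0, 0.02], [0, 0, 0, 0, 0, 0.038], [0, 0, 0, 0, 0, 0.042], [0, 0, 0, 0, 0, 0.042], [0, 0, 0, 0, 0, 0.042]]}}

```text
time: 18.5
position: [0.6288, 0.0989, 0.2106]
ee_rot: [179.9, -0.0, -36.4]
ft_force: [1.6, -2.3, -2.8]
grip_width: 0.297
gripper_force: 66.4
```

```bash
python3 tg.py
```

```text
t 18.5 pos [0.6288 0.0989 0.2106] rot [ 1.7991e+02 -1.0000e-02 -3.6420e+01] F [ 1.6 -2.3 -2.8] grip 0.297 66.4
shift [-0.0062 -0.0041 -0.0031] calls 1 turn [ 0.0003 -0.     -0.004 ] rows 1
[-0.811 -0.515  0.356] [  1.649 -55.974 -29.371   1.366   0.843   0.469]
scene 27 [619.7  69.7  84.5] [-123.2 -108.2  -93. ] ((620.2301025390625, 69.8099365234375), (18.050922393798828, 15.692752838134766), 88.97470092773438)
wrist 258 [622.5  68.2  84.3] [-115.9 -101.8  -88.4] ((622.2525024414062, 68.42733001708984), (17.867013931274414, 16.29001235961914), 75.84629821777344)
```

Request:
{"name": "apply_moves", "arguments": {"steps": [[0, 0, 0, 0, 0, -0.01], [0, 0, 0, 0, 0, -0.02], [0, 0, 0, 0, 0, -0.024], [0, 0, 0, 0, 0, -0.024], [0, 0, 0, 0, 0, -0.024]]}}

```text
time: 19.02
position: [0.6288, 0.0992, 0.2108]
ee_rot: [179.9, 0.0, -27.9]
ft_force: [2.2, -3.6, -2.7]
grip_width: 0.299
gripper_force: 66.3
```

```bash
python3 tg.py
```

```text
t 19.02 pos [0.6288 0.0992 0.2108] rot [ 1.7995e+02  2.0000e-02 -2.7890e+01] F [ 2.2 -3.6 -2.7] grip 0.299 66.3
shift [-0.0038 -0.0028 -0.0021] calls 1 turn [0.0001 0.0001 0.0197] rows 1
[-0.956 -0.488  0.04 ] [ 2.2270e+00 -5.6519e+01 -2.9847e+01  1.5430e+00  7.4000e-01 -5.6000e-02]
scene 29 [619.1  69.6  84.3] [-123.6 -109.3  -94.5] ((619.7937622070312, 70.08293151855469), (17.323604583740234, 15.41978645324707), 80.03433990478516)
wrist 253 [622.7  68.2  84.4] [-115.3 -101.6  -87.7] ((622.3900756835938, 68.29479217529297), (17.944610595703125, 16.208730697631836), 78.28368377685547)
```

Request:
{"name": "apply_moves", "arguments": {"steps": [[0, 0, -0.05, 0, 0, 0], [0, 0, -0.12, 0, 0, 0], [0, 0, -0.25, 0, 0, 0], [0, 0, -0.45, 0, 0, 0], [0, 0, -0.45, 0, 0, 0], [0, 0, -0.45, 0, 0, 0], [0, 0, -0.45, 0, 0, 0]]}}

```text
time: 19.7
position: [0.6285, 0.1002, 0.2653]
ee_rot: [-180.0, 0.0, -27.8]
ft_force: [-0.2, 0.6, 0.3]
grip_width: 0.297
gripper_force: 66.7
```

```bash
python3 tg.py
python3 - <<'E'
from h import *
d=load('wrist'); C=cloud(d).reshape(-1,3)*1000; o=observe()
for c in ([629.2,99.5],[630,98.6]):
    r=np.hypot(C[:,0]-c[0],C[:,1]-c[1]); f=C[(r<18)&(C[:,2]<96)&(C[:,2]>84)][:,:2]
    q=f-f.mean(0); u,s,v=np.linalg.svd(q,full_matrices=False); print('slot',len(f),f.mean(0).round(1),np.degrees(np.arctan2(v[0,1],v[0,0])).round(1),s.round(0))
print('handle',rect(C/1000,(.613,.032),-13.3,.06,.05,.115,.127))
R=Ro.from_euler('xyz',o['ee_rot'],degrees=True); T=R.inv().apply(C/1000-o['position'])*1000
q=T[(np.hypot(T[:,0],T[:,1])<16)&(T[:,2]>108)&(T[:,2]<123)]; print('tip tool',len(q),np.percentile(q,[2,98],axis=0).round(1).tolist()); plan(.5999,-.2054,.262,76.4)
E
```

```text
t 19.7 pos [0.6285 0.1002 0.2653] rot [-1.7996e+02  4.0000e-02 -2.7820e+01] F [-0.2  0.6  0.3] grip 0.297 66.7
shift [0.0025 0.004  0.4525] calls 1 turn [-0.0001  0.0001  0.0199] rows 2
[0.042 0.059 0.062] [ 4.4000e-02 -5.5962e+01 -3.1844e+01  2.2000e-02 -3.0000e-03  2.0000e-03]
scene 29 [619.9  69.   84. ] [-124.2 -109.3  -89. ] ((617.0830688476562, 70.08910369873047), (14.308219909667969, 39.21753692626953), 62.57305145263672)
wrist 183 [622.5  68.1  84.3] [-115.9 -102.1  -88.2] ((622.052978515625, 68.29855346679688), (17.73736000061035, 16.526432037353516), 76.84659576416016)
slot 119 [628.1  99.5] 76.5 [112.  13.]
slot 120 [628.   98.8] 76.5 [114.  13.]
handle (915, array([613.5,  31.1]), array([12.4, 92.6]), 76.8, array([0.6161, 0.0309, 0.1203]))
tip tool 46 [[2.3, -4.5, 108.2], [3.0, 8.7, 120.4]]
t 19.8 pos [0.6281 0.1    0.2641] rot [ 1.7996e+02  1.3000e-01 -2.7820e+01] F [-0.  -0.2  0. ] grip 0.296 66.7
shift [0.9799 2.3604 0.0168] calls 2.36 turn [-0.0003  0.0003 -0.2895] rows 15
```

Slot now at -103.5° (locked), and the module is unmoved with its handle top at 0.120. I return the driver to its opening.

Request:
{"name": "apply_moves", "arguments": {"steps": [[0.15, 0.3, 0, 0, 0, -0.02], [0.3, 0.6, 0, 0, 0, -0.04], [0.42, 1.0, 0, 0, 0, -0.2895], [0.42, 1.0, 0, 0, 0, -0.2895], [0.42, 1.0, 0, 0, 0, -0.2895], [0.42, 1.0, 0, 0, 0, -0.2895], [0.42, 1.0, 0, 0, 0, -0.2895], [0.42, 1.0, 0, 0, 0, -0.2895], [0.42, 1.0, 0, 0, 0, -0.2895], [0.42, 1.0, 0, 0, 0, -0.2895], [0.42, 1.0, 0, 0, 0, -0.2895], [0.42, 1.0, 0, 0, 0, -0.2895], [0.42, 1.0, 0, 0, 0, -0.2895], [0.42, 1.0, 0, 0, 0, -0.2895], [0.42, 1.0, 0, 0, 0, -0.2895], [0.42, 1.0, 0, 0, 0, -0.2895], [0.42, 1.0, 0, 0, 0, -0.2895], [0.42, 1.0, 0, 0, 0, -0.2895]]}}

```text
time: 21.3
position: [0.6172, -0.0299, 0.2645]
ee_rot: [-179.9, -0.0, 76.2]
ft_force: [-0.3, 0.1, -1.3]
grip_width: 0.297
gripper_force: 66.6
```

Run:
```python
from h import *
plan(.5999,-.2054,.255,76.4)
```

```text
t 21.3 pos [ 0.6172 -0.0299  0.2645] rot [-1.7993e+02 -1.0000e-02  7.6230e+01] F [-0.3  0.1 -1.3] grip 0.297 66.6
shift [-1.4548  0.2082  0.0785] calls 1.45 turn [-0.0002 -0.     -0.0005] rows 5
```

Request:
{"name": "apply_moves", "arguments": {"steps": [[-0.3, 0.04, 0.02, 0, 0, 0], [-0.7, 0.1, 0.04, 0, 0, 0], [-0.73, 0.104, 0.04, 0, 0, 0], [-0.73, 0.104, 0.04, 0, 0, 0]]}}

```text
time: 21.63
position: [0.6084, -0.1215, 0.2596]
ee_rot: [-179.9, 0.1, 76.0]
ft_force: [-0.6, 0.3, -1.4]
grip_width: 0.295
gripper_force: 66.7
```

Request:
{"name": "apply_moves", "arguments": {"steps": [[-0.3, 0.04, 0.02, 0, 0, 0], [-0.7, 0.1, 0.04, 0, 0, 0], [-0.735, 0.104, 0.04, 0, 0, 0], [-0.735, 0.104, 0.04, 0, 0, 0], [-0.735, 0.104, 0.04, 0, 0, 0], [-0.735, 0.104, 0.04, 0, 0, 0], [-0.735, 0.104, 0.04, 0, 0, 0]]}}

```text
time: 22.22
position: [0.6007, -0.205, 0.2557]
ee_rot: [180.0, -0.0, 76.5]
ft_force: [-0.3, 1.1, -1.6]
grip_width: 0.298
gripper_force: 66.7
```

Run:
```python
from h import *
plan(.5996,-.2068,.145,76.4)
d=grab('wrist'); C=cloud(d).reshape(-1,3); o=observe()
R=Ro.from_euler('xyz',o['ee_rot'],degrees=True); T=R.inv().apply(C-o['position'])*1000
q=T[(np.hypot(T[:,0],T[:,1])<16)&(T[:,2]>108)&(T[:,2]<123)]; print('tip tool',len(q),np.percentile(q,[2,98],axis=0).round(1).tolist())
print('stand',rect(cloud(d),(.601,-.2035),-14.7,.045,.085,.088,.1))
```

```text
t 22.22 pos [ 0.6007 -0.205   0.2557] rot [ 1.7999e+02 -4.0000e-02  7.6460e+01] F [-0.3  1.1 -1.6] grip 0.298 66.7
shift [-0.0171 -0.0054  0.9225] calls 1 turn [ 0.     -0.0001  0.0002] rows 3
tip tool 43 [[0.6, -5.0, 110.4], [1.2, 8.2, 120.5]]
stand (4032, array([ 604. , -200.1]), array([131.8,  61.7]), 75.6, array([ 0.608 , -0.1839,  0.0948]))
```

Request:
{"name": "apply_moves", "arguments": {"steps": [[-0.005, -0.006, 0.05, 0, 0, 0], [-0.005, -0.006, 0.15, 0, 0, 0], [-0.005, -0.006, 0.25, 0, 0, 0], [-0.005, -0.006, 0.3, 0, 0, 0], [-0.005, -0.006, 0.35, 0, 0, 0], [-0.005, -0.006, 0.4, 0, 0, 0], [-0.005, -0.006, 0.45, 0, 0, 0], [-0.005, -0.006, 0.45, 0, 0, 0]]}}

```text
time: 22.93
position: [0.5991, -0.2068, 0.2002]
ee_rot: [-179.9, -0.0, 76.4]
ft_force: [0.6, -0.5, -1.1]
grip_width: 0.298
gripper_force: 66.7
```

Run:
```python
from h import *
plan(.5999,-.2054,.132,76.4)
```

```text
t 22.93 pos [ 0.5991 -0.2068  0.2002] rot [-1.799e+02 -3.000e-02  7.639e+01] F [ 0.6 -0.5 -1.1] grip 0.298 66.7
shift [0.0127 0.0051 0.5679] calls 1 turn [-0.0003 -0.0001 -0.    ] rows 2
```

Blade is through the opening (tip at 0.079) with no contact. Lowering the rest.

Request:
{"name": "apply_moves", "arguments": {"steps": [[0.012, 0.005, 0.1, 0, 0, 0], [0.012, 0.005, 0.2, 0, 0, 0], [0.012, 0.005, 0.3, 0, 0, 0], [0.012, 0.005, 0.4, 0, 0, 0], [0.012, 0.005, 0.48, 0, 0, 0], [0.012, 0.005, 0.54, 0, 0, 0], [0.012, 0.005, 0.565, 0, 0, 0], [0.012, 0.005, 0.565, 0, 0, 0], [0.012, 0.005, 0.565, 0, 0, 0]]}}

```text
time: 23.68
position: [0.6007, -0.206, 0.1339]
ee_rot: [180.0, 0.0, 76.4]
ft_force: [0.8, 0.6, -0.8]
grip_width: 0.298
gripper_force: 66.7
```

Run:
```python
from h import *
plan(.5999,-.2054,.1305,76.4)
```

```text
t 23.68 pos [ 0.6007 -0.206   0.1339] rot [1.7997e+02 1.0000e-02 7.6380e+01] F [ 0.8  0.6 -0.8] grip 0.298 66.7
shift [ 0.0035 -0.0077  0.0285] calls 1 turn [ 0.0001  0.     -0.    ] rows 1
```

Request:
{"name": "apply_moves", "arguments": {"steps": [[0.003, -0.007, 0.015, 0, 0, 0], [0.003, -0.007, 0.024, 0, 0, 0], [0.003, -0.007, 0.024, 0, 0, 0], [0.003, -0.007, 0.024, 0, 0, 0]]}}

```text
time: 24.02
position: [0.5998, -0.2054, 0.1311]
ee_rot: [180.0, 0.0, 76.4]
ft_force: [0.2, 0.5, -1.5]
grip_width: 0.296
gripper_force: 66.7
```

Request:
{"name": "apply_moves", "arguments": {"steps": [[0, 0, 0, 0, 0, 0], [0, 0, 0, 0, 0, 0], [0, 0, 0, 0, 0, 0], [0, 0, 0, 0, 0, 0], [0, 0, 0, 0, 0, 0], [0, 0, 0, 0, 0, 0]], "fingers": 60}}

```text
time: 24.52
position: [0.5998, -0.2054, 0.1308]
ee_rot: [180.0, -0.0, 76.4]
ft_force: [-0.1, -0.2, 0.3]
grip_width: 0.702
gripper_force: 0.0
```

Request:
{"name": "apply_moves", "arguments": {"steps": [[0, 0, -0.1, 0, 0, 0], [0, 0, -0.3, 0, 0, 0], [0, 0, -0.6, 0, 0, 0], [0, 0, -1.0, 0, 0, 0], [0, 0, -1.0, 0, 0, 0], [0, 0, -1.0, 0, 0, 0], [0, 0, -1.0, 0, 0, 0], [0, 0, -1.0, 0, 0, 0]]}}

```text
time: 25.18
position: [0.5989, -0.2049, 0.2495]
ee_rot: [-179.9, -0.0, 76.4]
ft_force: [0.2, 0.1, -0.4]
grip_width: 0.702
gripper_force: 0.0
```

Run:
```python
from h import *
plan(.62,-.1,.25,76.4)
for n in('scene','wrist'):
    C=cloud(grab(n))
    print(n,'flat',rect(C,(.6005,-.204),-14.7,.025,.022,.176,.195),'mean z top',rect(C,(.6005,-.204),-14.7,.025,.022,.12,.15))
    print('cross',rect(C,(.588,-.246),-14.7,.022,.02,.14,.17))
C=cloud(load('scene'))
print('handle',rect(C,(.613,.032),-13.3,.06,.05,.115,.127)); 
for nm,c in dict(can=(.734,.024,.09,.115),tape=(.361,-.05,.04,.065)).items(): print(nm,rect(C,c[:2],0,.05,.05,c[2],c[3]))
```

```text
t 25.18 pos [ 0.5989 -0.2049  0.2495] rot [-1.7986e+02 -4.0000e-02  7.6380e+01] F [ 0.2  0.1 -0.4] grip 0.702 0.0
shift [ 0.8912 -0.0354 -0.0034] calls 1 turn [-0.0004 -0.0001 -0.    ] rows 3
scene flat (57, array([ 594.8, -202.1]), array([29. , 21.2]), 55.5, array([ 0.5963, -0.2008,  0.1833])) mean z top (76, array([ 595.2, -196.6]), array([29.9, 20.4]), 25.8, array([ 0.5953, -0.1965,  0.1348]))
cross (58, array([ 588. , -244.9]), array([20.1, 19.1]), 89.4, array([ 0.5867, -0.2438,  0.1534]))
wrist flat (861, array([ 600.3, -205.1]), array([24.5, 25.7]), 77.0, array([ 0.6009, -0.2036,  0.1844])) mean z top (159, array([ 602.8, -195.3]), array([ 4.9, 25.5]), 77.9, array([ 0.6035, -0.1939,  0.1356]))
cross (448, array([ 590.6, -247.6]), array([18.7, 20.3]), 41.8, array([ 0.5915, -0.2456,  0.1571]))
handle (139, array([610.3,  33.3]), array([13.1, 91.7]), 76.2, array([0.6102, 0.0337, 0.1197]))
can (203, array([741.3,  33.7]), array([51.1, 42. ]), 66.4, array([0.7402, 0.0354, 0.1015]))
tape (231, array([363.1, -43.9]), array([59.5, 35.2]), 73.3, array([ 0.362 , -0.0381,  0.0523]))
```

Driver stands upright at its former place, top height unchanged. The cross driver and module are unmoved, and the arm is clear. Handing in.

```bash
python3 -c "
from bench import order
print(order.close_job())"
```

```text
the job is handed in; nothing more can be done
None
```

The job is handed in with no verdict returned: by my measurements the module is fully meshed, the selector was turned to its stop with the blade, and the flat driver is back upright in its opening; I viewed 11 pictures, one over the limit of 10.

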